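Put four bench items back into their shaped nests

TASK

Clear the repair bench by putting four things back into their own black nests: the green-lidded jar into the round nest with the green floor, the plain white bottle into the round nest with the white floor, the white earbud case into the rectangular nest with the yellow floor, and the red memory stick into the narrow nest with the red floor. Each must end up standing or lying flat on its nest's floor inside the rim, the jar and bottle upright, the case and the stick lengthwise along their nests. Leave the tub of swabs and the small blue circuit board where they are.

Things in the scene. Friction and masses are not known exactly. Their poses are not given: they have to be found in the camera images.
- jar: round jar with a bright green screw lid and blue contents, 41 mm diameter, 52 mm high (body 39 mm diameter up to 40 mm, lid 41 mm diameter above), lid fixed, about 70 g. Origin: centre of its underside, z up.
- bottle: plain milky white round bottle with a narrower white cap, 38 mm diameter to about 58 mm height, 74 mm high in all, about 60 g; its foot is slightly uneven, so it may lean up to 0.05 rad. Origin: centre of its underside, z up.
- case: white rounded earbud case lying flat, 46 mm along its x, 56 mm along its y, 24 mm high with rounded edges, about 45 g. Origin: centre of its underside, z up.
- stick: red memory stick with a silver plug at one end, lying flat, 17 mm along its x, 52 mm along its y, 8 mm thick, about 12 g. Origin: centre of its underside, z up.
- jar_nest: fixed low round black nest with a green floor: inside diameter 57 mm, outside 65 mm, floor 3 mm and rim 8 mm above the worktop. Origin: centre of its underside, at worktop height. Holds the jar.
- bottle_nest: fixed low round black nest with a white floor: inside diameter 54 mm, outside 62 mm, floor 3 mm and rim 8 mm above the worktop. Origin: centre of its underside. Holds the bottle.
- case_nest: fixed low rectangular black nest with a yellow floor: inside 58 mm along its x and 68 mm along its y, outside 66 by 76 mm, floor 3 mm and rim 8 mm above the worktop; the two long sides have a 36 mm wide gap in the rim at the middle for fingers. Origin: centre of its underside. Holds the case, with the case's y along the nest's y, either way round.
- stick_nest: fixed low narrow black nest with a red floor: inside 29 mm along its x and 64 mm along its y, outside 37 by 72 mm, floor 3 mm and rim 8 mm above the worktop; the two long sides have a 44 mm wide gap in the rim at the middle for fingers. Origin: centre of its underside. Holds the stick, with the stick's y along the nest's y, either way round.
- tub: bystander: clear round tub of cotton swabs, 71 mm diameter, 79 mm high, loose; to be left where it stands. Origin: centre of its underside.
- board: bystander: small blue circuit board, 34 by 30 mm, 9 mm high at its metal connector, loose; to be left where it lies. Origin: centre of its underside.

How it is judged:
By the outcome, as a careful person would: the job done as asked, in the order asked, and still so for the second after the job is handed in, with the robot touching nothing.
It also fails if it takes over 128 s, if anything falls off the work surface, if the arm or the gripper's body presses on something with over 40 N, if the wrist force passes 120 N, or if a joint passes its speed limit or range.

ROBOT

A 6-joint arm with a two-finger parallel gripper is mounted at the origin on a cart in front of the work surface, level with it; the furniture and walls round the work are solid. World frame = base frame: x ahead of the robot, y to its left, z up, the work surface at z = 0. Lengths are in m, angles in rad, forces in N, time in s.
With the tool pointing down it reaches from about 0.425 to 0.95 m from the base axis. Payload 3.5 kg.
Tool frame: the origin (TCP) lies on the centre line of the jaws, within the pads' length; the fingertips stand 25 mm ahead of it and the grasp point (between the pads) lies 6 mm ahead of it (ctrl.finger_overhang is the distance from the TCP to the fingertips, in m); z points along the fingers, y is the line along which they close (so a half turn about z gives the same grasp; the last joint's range is limited). The gripper opens to 85 mm and grips with 20 to 120 N. Pads are 22 mm wide; open, the fingers measure 114 mm over their backs; the gripper's body (76 mm by 85 mm) begins 54 mm behind the grasp point. The pads swing forward as they close: fully open they stand 13 mm farther back than shut.
Start: joints at [-0.15, 0.286, 1.577, -0, 1.279, -0.15], TCP at [0.675, 0, 0.256] pointing down, gripper open.
Joint ranges: [-2.77, 2.77], [-0.9, 2.22], [0.21, 2.48], [-1.53, 4.67], [0.24, 2.81], [-2.84, 2.84]. Speed limits (rad/s): [2.79, 2.79, 3.14, 3.14, 3.14, 3.14].

INTERFACE

Orientations are given as a unit quaternion [x, y, z, w].
In Python, from plant import get_state, imaging, job, ctrl gives the robot as it stands.
- The arm moves only by the tool jog_arm, never from a script. Its argument "increments" is a list of rows, each an object of numbers: "dx", "dy", "dz": the shift along the world's x, y, z each as a share of 12 cm, from -1 to 1; "ax", "ay", "az": the turn, a rotation vector about the world's x, y, z each as a share of pi/2 rad, from -1 to 1; "gripper": the gripper command: -1 is shut, 1 is fully open, values between are in proportion. A call has 1 to 10 rows; each row is the pose to reach, as a shift and turn from the pose commanded when the call began; what a row does not reach only later rows make up. A row lasts 1/10 s, in which the tool goes at most 50 mm and 8.59 degrees, less where a joint would pass 70% of its speed; a pose out of reach is approached as far as the arm can. A call with a number of a shift or a turn outside -1 to 1 is refused whole. A call with a gripper value outside its range is refused whole. The fingers move at their own pace and stop on an object; "force" is the grip in N (left out, the last holds). Time passes only in rows, so rows that repeat a pose let the fingers close. It gives the time, the measured TCP pose, the force, the opening and the grip force at its end, in the units of the state.
- get_state(): the state, without advancing time (a new reading comes with each control period).
- imaging.read_camera(name): name is "scene" or "side" or "wrist"; returns a dict with "frame" (384x512x3 uint8, blue, green, red), "depth" (384x512 float32, m along the optical axis (not along the pixel's ray), 0 where there is no reading), "camera_matrix" (3x3 intrinsics, pixels), "extrinsics" (4x4, takes a point from camera to world coordinates); the wrist camera has in their place "mount" (4x4, takes a point from camera to tool coordinates, whose origin is the TCP and whose axes are the flange's). Camera axes: x right, y up, looking along -z (the intrinsics and any distortion apply to the point x, -y, -z); pixel columns grow to the right and rows downward; lengths in m; the calibration is good to about 2 mm. A picture is of the moment at which its call begins: read the wrist's pose just before it.
- job.sign_off(): hands the job in; it is judged then, once.
The state is a dict: "time": time; "qpos": joint angles; "dq": joint speeds; "joint_efforts": joint torques, N m; "eef_pos": TCP position; "tcp_rot": TCP orientation; "contact_force": force on the tool from outside, world axes, zero at the start; "wrist_torque": the same for the moment, N m; "opening": opening from 0.0 (shut) to 1.0 (fully open); "finger_force": force on a finger pad.
Only numpy, scipy, OpenCV 4.12 (cv2) and the standard library are available. Lean on these libraries where they do the work, as an engineer would, in place of code of your own. Each camera call takes 0.05 s, during which the arm holds its last target. There are 200 camera calls.

## Working session

There is one attempt and no reset: what is moved stays moved. The work goes in short steps, Python scripts to look and compute and a tool call to move; the robot and the scene stay as the last step left them, time stands still between calls to the robot, and variables do not carry over. Pictures are saved under pics/ and viewed, at most 14 in all, crops included, and the job is handed in when it is done.

Besides the shell and the picture viewer there is one more tool, called after "Call:" as name(argument=value, ...) on one line, values as JSON. jog_arm: Moves the arm, as the interface text tells. Shift numbers are shares of 12 cm and turn numbers shares of pi/2 rad, none past 1 either way. Its arguments: {"type":"object","properties":{"increments":{"type":"array"},"force":{"type":"number"}},"required":["increments"]}

```bash
ls; mkdir -p pics
python3 - <<'E'
from plant import get_state, imaging
import cv2,numpy as np
print(get_state())
for n in("scene","side"):
    r=imaging.read_camera(n); cv2.imwrite(f"pics/{n}0.png",r["frame"]); np.savez(f"{n}0.npz",**{k:v for k,v in r.items()})
    print(n,{k:(v.tolist() if v.size<20 else v.shape) if hasattr(v,'shape') else v for k,v in r.items()})
E
```

```text
pics
{'time': 0.0, 'qpos': array([-1.50004838e-01,  2.87249580e-01,  1.57821019e+00,  2.67479126e-05,
        1.27856584e+00, -1.50021919e-01]), 'dq': array([ 0.00034075,  0.00072539,  0.00026268, -0.00209826,  0.00139326,
        0.00034514]), 'joint_efforts': array([-1.79628755e-04, -4.05981302e+01, -2.92628127e+01, -1.54224781e-04,
        5.81841552e-03,  3.74769741e-06]), 'eef_pos': array([6.74397352e-01, 1.23222148e-04, 2.54873170e-01]), 'tcp_rot': array([ 0.70710295,  0.70710956, -0.00071166, -0.00098667]), 'contact_force': array([-0.33781903, -0.02262807, -0.13632361]), 'wrist_torque': array([ 0.00734156,  0.04901529, -0.01600603]), 'finger_force': 0.0, 'opening': 1.0045527844504987}
scene {'frame': (384, 512, 3), 'depth': (384, 512), 'camera_matrix': [[407.03897101592827, 0.0, 252.04142065478538], [0.0, 407.03897101592827, 192.13132327206029], [0.0, 0.0, 1.0]], 'extrinsics': [[-0.4485172138956088, -0.6664574672568433, 0.595539044208618, 1.1173605515938594], [0.8936262123222579, -0.32226424869625464, 0.31237468953616165, 0.34385819614834995], [-0.016263501772237256, 0.6722947258084301, 0.740104925102024, 0.7704822255960678], [0.0, 0.0, 0.0, 1.0]]}
side {'frame': (384, 512, 3), 'depth': (384, 512), 'camera_matrix': [[414.70249201741296, 0.0, 255.8010138951464], [0.0, 414.70249201741296, 189.73377497057228], [0.0, 0.0, 1.0]], 'extrinsics': [[-0.6900109220069385, -0.5796793689506232, 0.43342445330661933, 0.9548955015230651], [0.7237163771729734, -0.5616012731464035, 0.4010468992673614, 0.41002205822408666], [0.010933111302873113, 0.5904031158567389, 0.8070344651028809, 0.8327865527982299], [0.0, 0.0, 0.0, 1.0]]}
```

View pics/scene0.png

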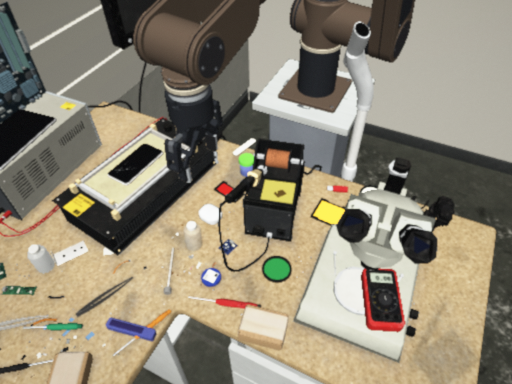

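View pics/side0.png

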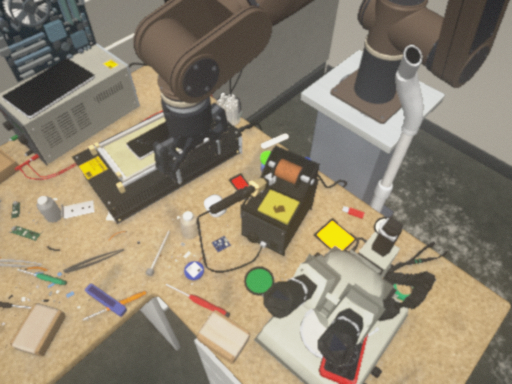

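The scene view shows the green nest at (277,268), the yellow at (327,211), the red at (224,188) and the stick at (338,188). The bottle is at (192,235) and the jar is partly hidden near (246,160). A white item at (209,213) is either the case or the white nest, so I'll enlarge.

```bash
cat > h.py <<'E'
import numpy as np,cv2
from plant import get_state, imaging
from scipy.spatial.transform import Rotation as R
def cam(n):
    s=get_state(); r=imaging.read_camera(n)
    if n=="wrist":
        T=np.eye(4);T[:3,:3]=R.from_quat(s["tcp_rot"]).as_matrix();T[:3,3]=s["eef_pos"]
        r["extrinsics"]=T@r["mount"]
    return r
def ray(r,uv,z):
    K=r["camera_matrix"];E=r["extrinsics"]
    uv=np.atleast_2d(np.asarray(uv,float))
    d=np.c_[(uv[:,0]-K[0,2])/K[0,0],-(uv[:,1]-K[1,2])/K[1,1],-np.ones(len(uv))]@E[:3,:3].T
    return E[:3,3]+d*((z-E[2,3])/d[:,2])[:,None]
def cloud(r):
    h,w=r["depth"].shape;v,u=np.mgrid[:h,:w];K=r["camera_matrix"];E=r["extrinsics"];D=r["depth"]
    P=np.stack([(u-K[0,2])/K[0,0]*D,-(v-K[1,2])/K[1,1]*D,-D],-1)@E[:3,:3].T+E[:3,3]
    return P
E
python3 - <<'E'
from h import *
a=dict(np.load("scene0.npz"));b=dict(np.load("side0.npz"))
A=cv2.resize(a["frame"][120:300,170:360],None,fx=3,fy=3,interpolation=cv2.INTER_CUBIC)
B=cv2.resize(b["frame"][80:300,170:370],None,fx=2.7,fy=2.7,interpolation=cv2.INTER_CUBIC)
cv2.imwrite("pics/a.png",A);cv2.imwrite("pics/b.png",B)
for n,uv,z in[("green",(277,268),.003),("yel",(327,211),.003),("red",(224,188),.003),("stick",(338,188),.008),("bot",(192,247),0.),("wh",(209,213),.003),("wh2",(244,146),.02),("jarlid",(246,157),.05),("station",(275,195),.08),("bluespool",(210,277),.02)]:
    print(n,ray(a,uv,z).round(3), cloud(a)[uv[1],uv[0]].round(3))
E
```

```text
green [[0.675 0.169 0.003]] [0.675 0.169 0.003]
yel [[0.476 0.212 0.003]] [0.476 0.212 0.003]
red [[ 0.518 -0.052  0.003]] [ 0.518 -0.052  0.003]
stick [[0.396 0.212 0.008]] [0.395 0.212 0.007]
bot [[ 0.709 -0.029  0.   ]] [ 0.717 -0.021  0.016]
wh [[ 0.607 -0.044  0.003]] [ 0.621 -0.033  0.024]
wh2 [[ 0.368 -0.071  0.02 ]] [ 0.354 -0.079  0.006]
jarlid [[ 0.434 -0.03   0.05 ]] [ 0.436 -0.029  0.051]
station [[0.547 0.103 0.08 ]] [0.585 0.12  0.127]
bluespool [[0.767 0.056 0.02 ]] [0.762 0.051 0.008]
```

View pics/a.png

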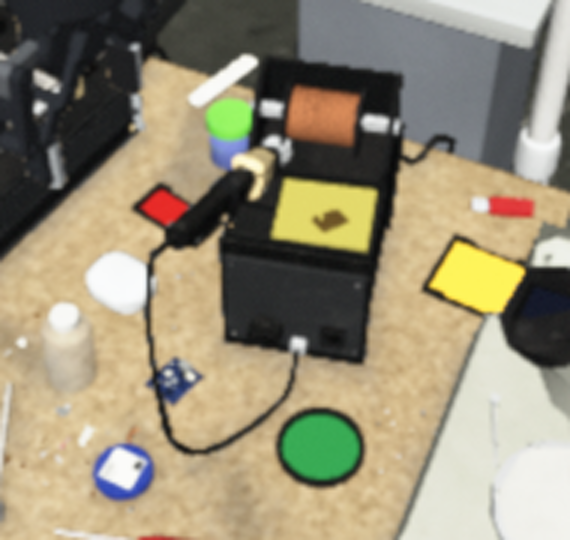

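View pics/b.png

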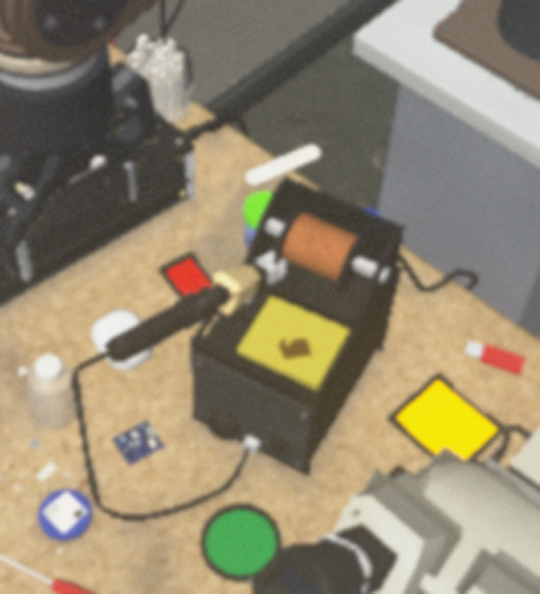

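The case is the white rounded shape (24 mm high) at scene pixel (209,213), and the white thing at (244,146) is just a flat strip. The white nest isn't visible in either view, so I'll try the wrist camera.

Run:
```python
from h import *
r=cam("wrist"); cv2.imwrite("pics/w0.png",r["frame"]); np.savez("w0.npz",**r)
print(r["extrinsics"].round(3),r["camera_matrix"].round(1))
print(r["mount"].round(3))
a=dict(np.load("scene0.npz"));b=dict(np.load("side0.npz"))
# max-height grid, 2cm cells
G=np.full((40,50),-1.)
for c in (a,b,r):
    P=cloud(c)[c["depth"]>0]
    i=((P[:,0]-.30)/.02).astype(int);j=((P[:,1]+.40)/.02).astype(int)
    m=(i>=0)&(i<30)&(j>=0)&(j<45)&(P[:,2]<.24)&(P[:,0]>.30)&(P[:,1]>-.4)
    np.maximum.at(G,(i[m],j[m]),P[m,2])
print("      "+" ".join(f"{-40+2*j:3d}" for j in range(45)))
for i in range(30): print(f"{30+2*i:3d}: "," ".join(f"{int(round(100*v)):3d}" if v>-.5 else "  ." for v in G[i,:45]))
```

```text
[[ 1.    -0.001  0.002  0.674]
 [ 0.     0.951  0.309  0.079]
 [-0.002 -0.309  0.951  0.373]
 [ 0.     0.     0.     1.   ]] [[273.7   0.  254.1]
 [  0.  273.7 192.3]
 [  0.    0.    1. ]]
[[ 0.     0.951  0.309  0.079]
 [ 1.    -0.    -0.    -0.   ]
 [ 0.     0.309 -0.951 -0.118]
 [ 0.     0.     0.     1.   ]]
      -40 -38 -36 -34 -32 -30 -28 -26 -24 -22 -20 -18 -16 -14 -12 -10  -8  -6  -4  -2   0   2   4   6   8  10  12  14  16  18  20  22  24  26  28  30  32  34  36  38  40  42  44  46  48
 30:    .   .   .   .   .   .   .   .   .   .   .   .   .   .   .   .   1   .   .   .   .   .   .   .   .   .   .   .   .   .   .   .   .   .   .   .   .   .   .   .   .   .   .   .   .
 32:    .   0  -2   .   .   .   .   .   .   .   .   0   1   .   .   1   1   1   .   .   .   1   .   .   .   .   1   0   .   .   .   .   .   .   .   .   .   .   .   1   .   1   .   .   .
 34:    0   1   0   0   0   .   6   6   7   6   0   1   1   0   0   1   1   0   0   0   .   1   .   0   0   0   1   0   0   0   0   0   0   1   1   1   0   0   0   1   1   1   0   0   0
 36:    0   1   .   0   0   .   6   8   8 
[... 4279 characters left out ...]
 0   0   0   1   0   1   0   0   0   1   2   0   1   1   0   0   0   0   3   4   4   4   4   3   0   0   0   0   0   0   0   0   .   .   .   .
 84:    1   0   0   0   0   0   1   0   0   0   0   0   0   0   1   0   0   0   0   0   0   0   0   0   0   0   0   2   4   4   3   3   0   0   0   0   0   0   0   .   .   .   .   .   .
 86:    0   0   0   0   2   6   5   0   0   0   0   0   0   1   1   0   0   0   0   0   1   1   .   .   .   .   .   .   .   .   .   .   .   .   .   .   .   .   .   .   .   .   .   .   .
 88:    0   0   0   0   7   8   7   0   0   0   0   0   0   1   1   0   0   0   0   1   1   0   .   .   .   .   .   .   .   .   .   .   .   .   .   .   .   .   .   .   .   .   .   .   .
```

View pics/w0.png

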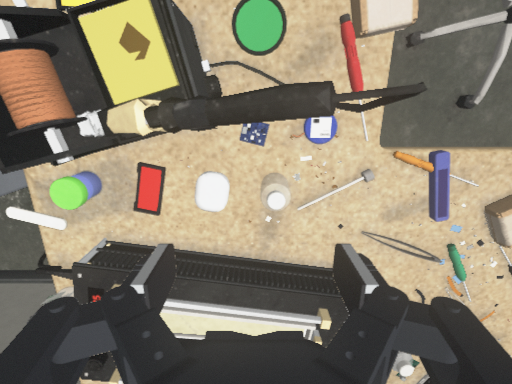

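The wrist view shows the jar lid (70,192), red nest (150,189), case (212,192), bottle (277,193), board (255,132) and green nest (259,25). The white nest still isn't visible. It must be hidden behind the station or the microscope. I'll locate the pole, then look from above.

Run:
```python
from h import *
for n,L in(("scene0",[(358,40),(356,80),(355,120),(351,160),(349,172),(400,170),(400,30)]),("side0",[(410,60),(400,120),(385,190),(375,205),(360,20),(470,40)])):
    c=dict(np.load(n+".npz"));P=cloud(c)
    for p in L: print(n,p,P[p[1],p[0]].round(3))
```

```text
scene0 (358, 40) [0.277 0.169 0.339]
scene0 (356, 80) [0.217 0.17  0.208]
scene0 (355, 120) [0.181 0.181 0.063]
scene0 (351, 160) [ 0.192  0.196 -0.074]
scene0 (349, 172) [ 0.195  0.199 -0.121]
scene0 (400, 170) [0.581 0.34  0.292]
scene0 (400, 30) [0.065 0.225 0.279]
side0 (410, 60) [0.223 0.152 0.314]
side0 (400, 120) [0.045 0.122 0.002]
side0 (385, 190) [ 0.19   0.203 -0.116]
side0 (375, 205) [ 0.193  0.195 -0.198]
side0 (360, 20) [ 0.044 -0.075  0.226]
side0 (470, 40) [0.11  0.216 0.335]
```

Call:
jog_arm(increments=[{"dz":1},{"dz":1},{"dz":1},{"dz":1,"dx":-0.8,"dy":0.9},{"dz":1,"dx":-0.8,"dy":0.9},{"dz":1,"dx":-0.8,"dy":0.9},{"dz":1,"dx":-0.8,"dy":0.9},{"dz":1,"dx":-0.8,"dy":0.9},{"dz":1,"dx":-0.8,"dy":0.9}])

```text
$.increments[0]: bad value
```

Run:
```python
from h import *
r=cam("wrist"); cv2.imwrite("pics/w1.png",r["frame"]); np.savez("w1.npz",**r)
s=get_state();print(s["eef_pos"],s["qpos"].round(2),r["extrinsics"].round(3))
```

```text
[6.74616768e-01 9.15835257e-05 2.55412983e-01] [-0.15  0.29  1.58  0.    1.28 -0.15] [[ 1.    -0.001  0.002  0.674]
 [ 0.     0.951  0.309  0.08 ]
 [-0.002 -0.309  0.951  0.373]
 [ 0.     0.     0.     1.   ]]
```

View pics/w1.png

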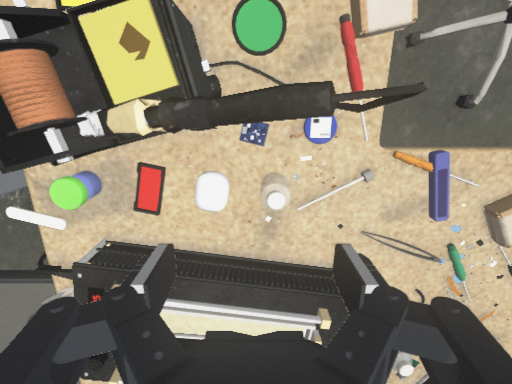

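The call was refused, possibly because rows need every key. I'll try with all of them.

Call:
jog_arm(increments=[{"dx":0,"dy":0,"dz":0.4,"ax":0,"ay":0,"az":0,"gripper":1},{"dx":0,"dy":0,"dz":0.8,"ax":0,"ay":0,"az":0,"gripper":1},{"dx":0,"dy":0.3,"dz":1,"ax":0,"ay":0,"az":0,"gripper":1},{"dx":-0.3,"dy":0.7,"dz":1,"ax":0,"ay":0,"az":0,"gripper":1},{"dx":-0.6,"dy":1,"dz":1,"ax":0,"ay":0,"az":0,"gripper":1},{"dx":-0.8,"dy":1,"dz":1,"ax":0,"ay":0,"az":0,"gripper":1},{"dx":-0.8,"dy":1,"dz":1,"ax":0,"ay":0,"az":0,"gripper":1}], force=40)

```text
time: 0.9
eef_pos: [0.576, 0.1221, 0.3764]
tcp_rot: [0.706, 0.708, -0.0, -0.001]
contact_force: [0.5, 0.3, 0.9]
opening: 0.999
finger_force: 0.0
```

Run:
```python
from h import *
r=cam("wrist"); cv2.imwrite("pics/w2.png",r["frame"]); np.savez("w2.npz",**r)
s=get_state();print(s["time"],s["eef_pos"],s["qpos"].round(4),s["contact_force"])
```

```text
0.95 [0.57765913 0.12104593 0.37657108] [ 3.4800e-02  3.2600e-02  1.6462e+00 -1.0000e-04  1.4623e+00  3.2800e-02] [ 0.28857845 -0.39612446  0.65353395]
```

View pics/w2.png

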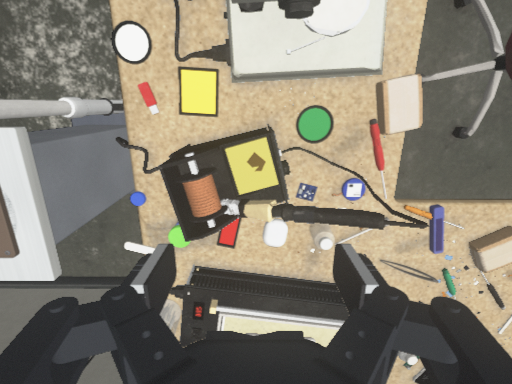

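The wrist view shows the white nest at (132,42) near the table edge behind the microscope. The yellow nest is at (199,92), the stick at (149,98) and the green nest at (315,124). I'll measure all of them now.

```bash
cat > meas.py <<'E'
from h import *
def blob(r,mask,near,z,name):
    m=cv2.morphologyEx(mask.astype(np.uint8),cv2.MORPH_CLOSE,np.ones((3,3)))
    cs,_=cv2.findContours(m,cv2.RETR_EXTERNAL,cv2.CHAIN_APPROX_NONE)
    cs=[c for c in cs if cv2.contourArea(c)>20]
    c=min(cs,key=lambda c:np.hypot(*(c.reshape(-1,2).mean(0)-near)))
    P=ray(r,c.reshape(-1,2),z)[:,:2]
    (cx,cy),(w,h),a=cv2.minAreaRect((P*1000).astype(np.float32))
    b=cv2.boxPoints(((cx,cy),(w,h),a));e=[b[1]-b[0],b[2]-b[1]];l=max(e,key=np.linalg.norm)
    print(name,"rect",round(cx,1),round(cy,1),"size",round(w,1),round(h,1),"long axis deg",round(np.degrees(np.arctan2(l[1],l[0]))%180,1))
def masks(r):
    H=cv2.cvtColor(cv2.GaussianBlur(r["frame"],(3,3),0),cv2.COLOR_BGR2HSV).astype(int);h,s,v=H[...,0],H[...,1],H[...,2]
    return dict(red=((h<8)|(h>172))&(s>150)&(v>90),yel=(h>22)&(h<34)&(s>170)&(v>150),gr=(h>55)&(h<80)&(s>120),lime=(h>45)&(h<65)&(s>140)&(v>180),white=(s<45)&(v>185))
E
python3 - <<'E'
from meas import *
r=dict(np.load("w2.npz"));M=masks(r)
for n,k,p,z in[("green","gr",(315,124),.003),("yel","yel",(199,92),.003),("wnest","white",(132,42),.003),("stickred","red",(149,94),.008),("lid","lime",(178,236),.052),("case","white",(276,232),.012),("bottlecap","white",(324,244),.074)]: blob(r,M[k],p,z,n)
r=dict(np.load("w0.npz"));M=masks(r);print("w0")
for n,k,p,z in[("green","gr",(259,25),.003),("rednest","red",(150,189),.003),("lid","lime",(70,192),.052),("case","white",(212,192),.016),("bottlecap","white",(276,200),.074)]: blob(r,M[k],p,z,n)
# pole
for n in("scene0","side0"):
    c=dict(np.load(n+".npz"));P=cloud(c).reshape(-1,3);f=c["frame"].reshape(-1,3).astype(int)
    m=(c["depth"].ravel()>0)&(P[:,0]>.12)&(P[:,0]<.42)&(P[:,1]>.1)&(P[:,1]<.3)&(P[:,2]>.15)
    for z in np.arange(.15,.7,.05):
        q=P[m&(abs(P[:,2]-z)<.025)]
        if len(q)>5: print(n,round(z,2),len(q),q.min(0).round(3),q.max(0).round(3))
E
```

```text
green rect 679.4 167.2 size 49.0 50.9 long axis deg 95.0Traceback (most recent call last):
  File "<stdin>", line 3, in <module>
  File "meas.py", line 6, in blob
    c=min(cs,key=lambda c:np.hypot(*(c.reshape(-1,2).mean(0)-near)))
ValueError: min() iterable argument is empty
```

```bash
sed -i 's/h>22)&(h<34)&(s>170)&(v>150)/h>22)\&(h<34)\&(s>150)\&(v>140)/; s/cv2.contourArea(c)>20\]/cv2.contourArea(c)>20]\n    if not cs: print(name,"none");return/' meas.py
cat > m1.py <<'E'
from meas import *
r=dict(np.load("w2.npz"));M=masks(r)
H=cv2.cvtColor(r["frame"],cv2.COLOR_BGR2HSV)
for p in [(199,92),(132,42),(149,94),(178,236),(276,232)]: print(p,H[p[1],p[0]],end=' ')
print()
for n,k,p,z in[("green","gr",(315,124),.003),("yel","yel",(199,92),.003),("wnest","white",(132,42),.003),("stickred","red",(149,94),.008),("lid","lime",(178,236),.052),("case","white",(276,232),.012),("bottlecap","white",(324,244),.074)]: blob(r,M[k],p,z,n)
r=dict(np.load("w0.npz"));M=masks(r);print("w0")
for n,k,p,z in[("green","gr",(259,25),.003),("rednest","red",(150,189),.003),("lid","lime",(70,192),.052),("case","white",(212,192),.016),("bottlecap","white",(276,200),.074)]: blob(r,M[k],p,z,n)
for n in("scene0","side0"):
    c=dict(np.load(n+".npz"));P=cloud(c).reshape(-1,3)
    m=(c["depth"].ravel()>0)&(P[:,0]>.12)&(P[:,0]<.42)&(P[:,1]>.1)&(P[:,1]<.3)&(P[:,2]>.15)
    for z in np.arange(.15,.7,.05):
        q=P[m&(abs(P[:,2]-z)<.025)]
        if len(q)>5: print(n,round(z,2),len(q),q.min(0).round(3),q.max(0).round(3))
E
python3 m1.py
```

```text
(199, 92) [ 29 133 247] (132, 42) [ 30   1 247] (149, 94) [  1 162 220] (178, 236) [ 50 131 239] (276, 232) [120   1 244] 
green rect 679.4 167.2 size 49.0 50.9 long axis deg 95.0
yel none
wnest rect 377.7 293.3 size 51.2 49.5 long axis deg 83.3
stickred rect 395.2 216.0 size 14.5 33.5 long axis deg 109.9
lid none
case rect 616.4 -37.9 size 46.8 58.0 long axis deg 90.3
bottlecap rect 696.7 -20.2 size 30.4 39.2 long axis deg 118.6
w0
green rect 679.2 167.2 size 52.1 52.5 long axis deg 180.0
rednest rect 524.4 -36.1 size 62.7 28.4 long axis deg 77.7
lid rect 456.7 -17.3 size 12.1 33.1 long axis deg 123.5
case rect 615.3 -35.8 size 58.4 46.8 long axis deg 80.8
bottlecap rect 699.4 -20.7 size 31.2 37.7 long axis deg 90.6
scene0 0.15 127 [0.175 0.17  0.15 ] [0.206 0.213 0.175]
scene0 0.2 310 [0.179 0.149 0.175] [0.225 0.209 0.225]
scene0 0.25 378 [0.186 0.126 0.225] [0.245 0.193 0.275]
scene0 0.3 257 [0.12  0.136 0.275] [0.269 0.21  0.325]
scene0 0.35 664 [0.12  0.146 0.325] [0.289 0.217 0.375]
side0 0.15 140 [0.172 0.166 0.15 ] [0.207 0.21  0.175]
side0 0.2 364 [0.172 0.148 0.175] [0.225 0.207 0.225]
side0 0.25 421 [0.188 0.122 0.225] [0.243 0.191 0.275]
side0 0.3 297 [0.12  0.134 0.275] [0.269 0.209 0.325]
side0 0.35 833 [0.12  0.147 0.325] [0.29  0.214 0.375]
side0 0.4 726 [0.12  0.148 0.375] [0.149 0.216 0.425]
side0 0.45 46 [0.123 0.194 0.425] [0.153 0.215 0.434]
```

```bash
sed -i 's/(s>150)&(v>140)/(s>90)\&(v>140)/; s/lime=(h>45)&(h<65)&(s>140)&(v>180)/lime=(h>42)\&(h<65)\&(s>100)\&(v>150)/' meas.py; python3 m1.py | grep -E "yel|lid|w0"
python3 - <<'E'
from h import *
for n in("w0","w2","scene0","side0"):
    c=dict(np.load(n+".npz"));P=cloud(c).reshape(-1,3)[c["depth"].ravel()>0]
    def sel(x,y,r,z0,z1):
        q=P[(np.hypot(P[:,0]-x,P[:,1]-y)<r)&(P[:,2]>z0)&(P[:,2]<z1)]
        return (len(q),((q.min(0)+q.max(0))/2*1000).round(1),(np.ptp(q,axis=0)*1000).round(1),(q.mean(0)*1000).round(1)) if len(q) else 0
    print(n,"lid",sel(.434,-.03,.03,.045,.06));print("   cap",sel(.70,-.02,.03,.066,.085))
    q=P[(P[:,2]>.065)&(np.hypot(P[:,0]-.434,P[:,1]+.03)<.09)&(P[:,1]>-.03)]
    if len(q):
        d=q-[.434,-.03,0];i=np.argsort(np.hypot(d[:,0],d[:,1]))[:1]; print("   near",q[i].round(3), "min y for x bins",[(round(x,3),q[abs(q[:,0]-x)<.005][:,1].min().round(3)) for x in np.arange(.40,.53,.01) if (abs(q[:,0]-x)<.005).any()])
G=np.full((20,20),-1.)
for n in("w2","scene0","side0"):
    c=dict(np.load(n+".npz"));P=cloud(c)[c["depth"]>0];P=P[(P[:,0]>.3)&(P[:,0]<.7)&(P[:,1]>.16)&(P[:,1]<.56)]
    np.maximum.at(G,(((P[:,0]-.3)/.02).astype(int),((P[:,1]-.16)/.02).astype(int)),P[:,2])
print("     "+" ".join(f"{16+2*j:3d}" for j in range(20)))
for i in range(20): print(f"{30+2*i:3d}: "," ".join(f"{int(round(100*v)):3d}" if v>-.5 else "  ." for v in G[i]))
E
```

```text
yel rect 480.5 219.5 size 69.3 58.5 long axis deg 85.8
lid rect 436.4 -28.0 size 30.8 41.6 long axis deg 113.9
w0
lid rect 443.1 -25.8 size 46.4 40.0 long axis deg 32.0
w0 lid (916, array([441.2, -27.3,  49.9]), array([41.7, 40.4,  9.7]), array([443.1, -26.3,  52. ]))
   cap (280, array([699.1, -28.7,  71.1]), array([21. , 21.4,  9.3]), array([698.8, -27.5,  72.9]))
   near [[0.486 0.026 0.124]] min y for x bins [(np.float64(0.48), np.float64(0.032)), (np.float64(0.49), np.float64(0.024)), (np.float64(0.5), np.float64(0.028))]
w2 lid (286, array([439.8, -27.1,  50.4]), array([38.8, 39.6,  9.5]), array([437.3, -27.5,  52.3]))
   cap (134, array([698.7, -28.5,  71.1]), array([19.9, 20.6,  9.5]), array([698.3, -27. ,  72.5]))
   near [[0.486 0.031 0.175]] min y for x bins [(np.float64(0.48), np.float64(0.035)), (np.float64(0.49), np.float64(0.03)), (np.float64(0.5), np.float64(0.032))]
scene0 lid (151, array([439.5, -24.9,  49.7]), array([43.7, 39.9,  8.3]), array([442.6, -23.9,  51.1]))
   cap (79, array([697.9, -25.5,  70.9]), array([22.6, 20.3,  9.2]), array([699.9, -25.1,  71.7]))
 
[... 1593 characters left out ...]
   0   0   0
 54:    0   0   0   5   6   6   6  22  30  30  22   .  22  23   1   0   0   0   0   0
 56:   13   0   0   5   6   6   6  29  30  30  22   5  26  26   0   0   0   0   0   0
 58:   13   0   0   2   6   6  20  22  30  30  22  21  27  28   1   0   0   0   0   0
 60:   12   0   0   2   6   6  21  23  23  23  23  21  29  29   2   0   0   0   0   0
 62:    0   0   0   2   6   6  21   6  26  26  26  20  29  29   5   0   0   0   0   0
 64:    1   1   0   2   6   6  29  31  31  31  31  29  29  29   5   0   0   0   0   0
 66:    1   1   1   0   6   6  29  33  33  33  33  32  30   6   5   3   0   0   0   0
 68:    1   1   1   0   6   6  32  33  33  33  33  33  30   8   5   3   0   0   0   0
```

Run:
```python
from h import *
c=dict(np.load("scene0.npz"));P=cloud(c)
for p in [(207,53),(160,40),(185,15),(230,20),(195,85),(195,105),(185,130),(318,70),(318,20),(345,15),(300,15),(385,20)]: print(p,P[p[1],p[0]].round(3))
c=dict(np.load("w2.npz"));P=cloud(c)
for p in [(5,107),(40,107),(70,107),(75,100),(75,115),(100,107),(112,107)]: print("w2",p,P[p[1],p[0]].round(3))
for n in("scene0","side0"):
    c=dict(np.load(n+".npz"));P=cloud(c);q=P[(c["depth"]>0)&(P[...,0]>.16)&(P[...,0]<.33)&(P[...,1]>.11)&(P[...,1]<.23)&(P[...,2]>.3)];print(q[q[:,2].argsort()[::-1][:60:12]].round(3), q[q[:,0].argsort()[::-1][:40:10]].round(3))
```

```text
(207, 53) [0.693 0.058 0.492]
(160, 40) [ 0.704 -0.009  0.501]
(185, 15) [ 0.611 -0.03   0.493]
(230, 20) [0.636 0.063 0.514]
(195, 85) [0.692 0.03  0.434]
(195, 105) [0.699 0.03  0.402]
(185, 130) [0.71  0.011 0.356]
(318, 70) [0.055 0.021 0.109]
(318, 20) [0.057 0.005 0.259]
(345, 15) [0.048 0.075 0.282]
(300, 15) [ 0.047 -0.052  0.258]
(385, 20) [0.118 0.191 0.321]
w2 (5, 107) [0.188 0.195 0.05 ]
w2 (40, 107) [ 0.191  0.194 -0.019]
w2 (70, 107) [ 0.192  0.193 -0.101]
w2 (75, 100) [ 0.191  0.207 -0.124]
w2 (75, 115) [ 0.19   0.176 -0.116]
w2 (100, 107) [ 0.194  0.191 -0.213]
w2 (112, 107) [ 0.196  0.191 -0.269]
[[0.263 0.163 0.372]
 [0.27  0.155 0.369]
 [0.261 0.159 0.366]
 [0.274 0.155 0.364]
 [0.266 0.185 0.362]] [[0.289 0.174 0.355]
 [0.286 0.177 0.347]
 [0.284 0.184 0.353]
 [0.283 0.167 0.348]]
[[0.268 0.156 0.372]
 [0.27  0.153 0.37 ]
 [0.261 0.175 0.368]
 [0.264 0.156 0.366]
 [0.264 0.178 0.364]] [[0.29  0.174 0.353]
 [0.286 0.175 0.348]
 [0.285 0.163 0.357]
 [0.284 0.165 0.355]]
```

Run:
```python
from h import *
for n in("scene0","side0"):
    c=dict(np.load(n+".npz"));P=cloud(c)[c["depth"]>0]
    q=P[(abs(P[:,0]-.674)<.07)&(P[:,1]>.02)&(P[:,1]<.14)&(P[:,2]>.26)&(P[:,2]<.46)]
    print(n,len(q),q.min(0).round(3) if len(q) else'',q.max(0).round(3) if len(q) else '')
    q=P[(P[:,2]>.22)&(P[:,0]>.4)&(P[:,1]<.2)&(P[:,1]>-.2)]
    for z in np.arange(.24,.62,.02):
        s=q[abs(q[:,2]-z)<.01]
        if len(s)>3: print("  z%.2f"%z,len(s),s.min(0)[:2].round(3),s.max(0)[:2].round(3))
# arm: current views
for n in("scene","side"):
    c=cam(n);cv2.imwrite(f"pics/{n}1.png",c["frame"]);np.savez(f"{n}1.npz",**c)
I=np.hstack([cv2.imread("pics/scene1.png")[:,100:],cv2.imread("pics/side1.png")[:,100:]]);cv2.imwrite("pics/c1.png",cv2.resize(I,(800,373)))
```

```text
scene0 1438 [0.623 0.02  0.323] [0.716 0.065 0.46 ]
  z0.24 108 [ 0.625 -0.008] [0.751 0.09 ]
  z0.26 191 [ 0.617 -0.01 ] [0.731 0.014]
  z0.28 155 [ 0.609 -0.009] [0.745 0.016]
  z0.30 423 [ 0.601 -0.011] [0.748 0.02 ]
  z0.32 435 [ 0.602 -0.011] [0.747 0.022]
  z0.34 571 [ 0.602 -0.01 ] [0.744 0.022]
  z0.36 284 [ 0.655 -0.025] [0.712 0.04 ]
  z0.38 470 [ 0.655 -0.024] [0.712 0.04 ]
  z0.40 652 [ 0.644 -0.031] [0.712 0.04 ]
  z0.42 437 [ 0.661 -0.024] [0.709 0.037]
  z0.44 538 [ 0.653 -0.044] [0.71  0.061]
  z0.46 847 [ 0.58  -0.058] [0.72  0.069]
  z0.48 1766 [ 0.567 -0.06 ] [0.722 0.074]
  z0.50 2639 [ 0.522 -0.058] [0.72  0.075]
  z0.52 2404 [ 0.564 -0.056] [0.709 0.074]
  z0.54 160 [0.605 0.048] [0.649 0.068]
side0 1432 [0.622 0.02  0.325] [0.717 0.064 0.46 ]
  z0.24 107 [ 0.626 -0.009] [0.751 0.089]
  z0.26 162 [ 0.618 -0.011] [0.731 0.012]
  z0.28 134 [ 0.604 -0.012] [0.733 0.014]
  z0.30 541 [ 0.601 -0.014] [0.749 0.019]
  z0.32 483 [ 0.602 -0.013] [0.747 0.02 ]
  z0.34 672 [ 0.605 -0.014] [0.744 0.02 ]
  z0.36 250 [ 0.651 -0.013] [0.713 0.038]
  z0.38 438 [ 0.646 -0.019] [0.713 0.039]
  z0.40 640 [ 0.645 -0.025] [0.713 0.039]
  z0.42 296 [ 0.664 -0.017] [0.71  0.036]
  z0.44 332 [ 0.651 -0.028] [0.711 0.059]
  z0.46 810 [ 0.583 -0.06 ] [0.721 0.069]
  z0.48 1900 [ 0.568 -0.059] [0.723 0.072]
  z0.50 3053 [ 0.482 -0.059] [0.721 0.073]
  z0.52 3887 [ 0.477 -0.058] [0.709 0.077]
  z0.54 1098 [0.532 0.001] [0.652 0.071]
```

View pics/c1.png

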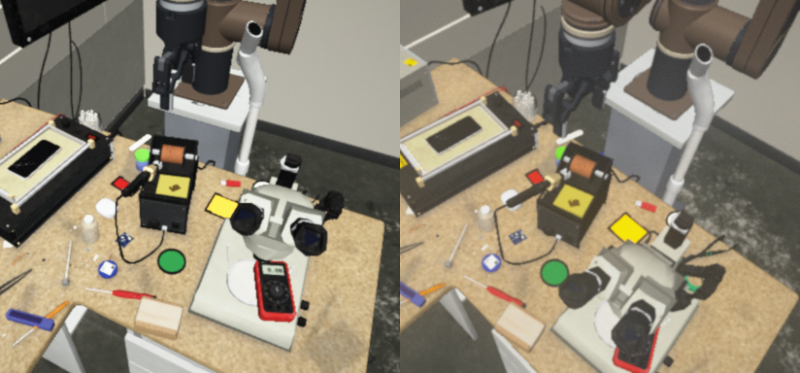

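Call:
jog_arm(increments=[{"dx":-1,"dy":-1,"dz":0,"ax":0,"ay":0,"az":0,"gripper":1},{"dx":-1,"dy":-1,"dz":0,"ax":0,"ay":0,"az":0,"gripper":1},{"dx":-1,"dy":-1,"dz":0,"ax":0,"ay":0,"az":0,"gripper":1},{"dx":-1,"dy":-1,"dz":0,"ax":0,"ay":0,"az":0,"gripper":1},{"dx":-1,"dy":-1,"dz":0,"ax":0,"ay":0,"az":0,"gripper":1},{"dx":-1,"dy":-1,"dz":-0.5,"ax":0,"ay":0,"az":0,"gripper":1},{"dx":-1,"dy":-1,"dz":-1,"ax":0,"ay":0,"az":0,"gripper":1},{"dx":-1,"dy":-1,"dz":-1,"ax":0,"ay":0,"az":0,"gripper":1},{"dx":-1,"dy":-1,"dz":-1,"ax":0,"ay":0,"az":0,"gripper":1}], force=40)

```text
time: 1.95
eef_pos: [0.4579, 0.0004, 0.2519]
tcp_rot: [0.707, 0.707, -0.002, -0.004]
contact_force: [0.1, 1.2, -0.1]
opening: 1.0
finger_force: 0.0
```

Run:
```python
from h import *
from plant import ctrl
print(ctrl.finger_overhang)
s=get_state();print(s["eef_pos"],s["qpos"].round(4))
c=cam("wrist");P=cloud(c).reshape(-1,3)[c["depth"].ravel()>0];np.savez("w3.npz",**c)
q=P[(np.hypot(P[:,0]-.441,P[:,1]+.027)<.032)&(P[:,2]>.047)&(P[:,2]<.06)]
print(len(q),(q.min(0)+q.max(0))/2,np.ptp(q,axis=0))
```

```text
0.025
[4.57855979e-01 3.88648551e-04 2.51925774e-01] [-2.2150e-01 -2.0220e-01  2.0901e+00  3.0000e-04  1.2626e+00 -2.2110e-01]
846 [ 0.4407478  -0.02692016  0.05083914] [0.03941682 0.03973847 0.0073771 ]
```

Call:
jog_arm(increments=[{"dx":-0.15,"dy":-0.225,"dz":0,"ax":0,"ay":0,"az":0,"gripper":1},{"dx":-0.15,"dy":-0.225,"dz":-1,"ax":0,"ay":0,"az":0,"gripper":1},{"dx":-0.15,"dy":-0.225,"dz":-1,"ax":0,"ay":0,"az":0,"gripper":1},{"dx":-0.15,"dy":-0.225,"dz":-1,"ax":0,"ay":0,"az":0,"gripper":1},{"dx":-0.15,"dy":-0.225,"dz":-1,"ax":0,"ay":0,"az":0,"gripper":1}])

```text
time: 2.5
eef_pos: [0.4408, -0.0269, 0.1351]
tcp_rot: [0.707, 0.707, -0.001, -0.002]
contact_force: [0.8, 0.2, -0.5]
opening: 0.999
finger_force: 0.0
```

Call:
jog_arm(increments=[{"dx":0,"dy":0,"dz":-0.3,"ax":0,"ay":0,"az":0,"gripper":1},{"dx":0,"dy":0,"dz":-0.6,"ax":0,"ay":0,"az":0,"gripper":1},{"dx":0,"dy":0,"dz":-0.8,"ax":0,"ay":0,"az":0,"gripper":1},{"dx":0,"dy":0,"dz":-0.84,"ax":0,"ay":0,"az":0,"gripper":1},{"dx":0,"dy":0,"dz":-0.84,"ax":0,"ay":0,"az":0,"gripper":1},{"dx":0,"dy":0,"dz":-0.84,"ax":0,"ay":0,"az":0,"gripper":1}])

```text
time: 3.1
eef_pos: [0.4436, -0.0276, 0.0381]
tcp_rot: [0.707, 0.707, 0.001, 0.002]
contact_force: [-0.4, 0.7, 0.3]
opening: 0.999
finger_force: 0.0
```

Call:
jog_arm(increments=[{"dx":0,"dy":0,"dz":0,"ax":0,"ay":0,"az":0,"gripper":-1},{"dx":0,"dy":0,"dz":0,"ax":0,"ay":0,"az":0,"gripper":-1},{"dx":0,"dy":0,"dz":0,"ax":0,"ay":0,"az":0,"gripper":-1},{"dx":0,"dy":0,"dz":0,"ax":0,"ay":0,"az":0,"gripper":-1},{"dx":0,"dy":0,"dz":0,"ax":0,"ay":0,"az":0,"gripper":-1},{"dx":0,"dy":0,"dz":0,"ax":0,"ay":0,"az":0,"gripper":-1}], force=40)

```text
time: 3.7
eef_pos: [0.4415, -0.0271, 0.0364]
tcp_rot: [0.707, 0.707, 0.0, 0.0]
contact_force: [-2.6, 0.3, 5.9]
opening: 0.461
finger_force: 39.6
```

Call:
jog_arm(increments=[{"dx":0,"dy":0,"dz":0.3,"ax":0,"ay":0,"az":0,"gripper":-1},{"dx":0,"dy":0,"dz":0.7,"ax":0,"ay":0,"az":0,"gripper":-1},{"dx":0,"dy":0,"dz":1,"ax":0,"ay":0,"az":0,"gripper":-1},{"dx":0,"dy":0,"dz":1,"ax":0,"ay":0,"az":0,"gripper":-1}])

```text
time: 4.1
eef_pos: [0.4445, -0.0279, 0.1613]
tcp_rot: [0.707, 0.707, 0.003, 0.005]
contact_force: [0.7, -0.3, -0.4]
opening: 0.466
finger_force: 40.6
```

Call:
jog_arm(increments=[{"dx":0,"dy":0,"dz":0.4,"ax":0,"ay":0,"az":0,"gripper":-1},{"dx":0,"dy":0,"dz":0.8,"ax":0,"ay":0,"az":0,"gripper":-1},{"dx":0,"dy":0,"dz":1,"ax":0,"ay":0,"az":0,"gripper":-1},{"dx":0,"dy":0,"dz":1,"ax":0,"ay":0,"az":0,"gripper":-1}])

```text
time: 4.5
eef_pos: [0.4427, -0.0274, 0.279]
tcp_rot: [0.707, 0.707, 0.002, 0.003]
contact_force: [0.3, 0.7, -0.2]
opening: 0.466
finger_force: 40.7
```

Call:
jog_arm(increments=[{"dx":0.3,"dy":0.2,"dz":0.4,"ax":0,"ay":0,"az":0,"gripper":-1},{"dx":0.6,"dy":0.5,"dz":0.4,"ax":0,"ay":0,"az":0,"gripper":-1},{"dx":0.9,"dy":0.8,"dz":0.4,"ax":0,"ay":0,"az":0,"gripper":-1},{"dx":1,"dy":1,"dz":0.4,"ax":0,"ay":0,"az":0,"gripper":-1},{"dx":1,"dy":1,"dz":0.4,"ax":0,"ay":0,"az":0,"gripper":-1}])

```text
time: 5.0
eef_pos: [0.5616, 0.0962, 0.3191]
tcp_rot: [0.706, 0.708, -0.002, -0.003]
contact_force: [-0.3, -0.2, -0.9]
opening: 0.461
finger_force: 40.7
```

Call:
jog_arm(increments=[{"dx":0.3,"dy":0.2,"dz":0,"ax":0,"ay":0,"az":0,"gripper":-1},{"dx":0.6,"dy":0.4,"dz":0,"ax":0,"ay":0,"az":0,"gripper":-1},{"dx":0.9,"dy":0.6,"dz":0,"ax":0,"ay":0,"az":0,"gripper":-1},{"dx":0.98,"dy":0.62,"dz":0,"ax":0,"ay":0,"az":0,"gripper":-1},{"dx":0.98,"dy":0.62,"dz":0,"ax":0,"ay":0,"az":0,"gripper":-1},{"dx":0.98,"dy":0.62,"dz":0,"ax":0,"ay":0,"az":0,"gripper":-1}])

```text
time: 5.6
eef_pos: [0.6776, 0.1665, 0.3216]
tcp_rot: [0.707, 0.707, -0.002, -0.001]
contact_force: [0.7, -0.3, -0.7]
opening: 0.466
finger_force: 40.8
```

Run:
```python
from meas import *
s=get_state();print(s["eef_pos"],s["opening"],s["finger_force"])
r=cam("wrist");cv2.imwrite("pics/w4.png",r["frame"])
M=masks(r);m=M["gr"].copy()
cs,_=cv2.findContours(m.astype(np.uint8),cv2.RETR_EXTERNAL,cv2.CHAIN_APPROX_NONE)
for c in sorted(cs,key=cv2.contourArea)[-3:]:
    P=ray(r,c.reshape(-1,2),.003);print(cv2.contourArea(c),c.reshape(-1,2).mean(0),((P.min(0)+P.max(0))/2).round(4),np.ptp(P,axis=0).round(4))
```

```text
[0.67755676 0.16648526 0.32163367] 0.4656412196489577 40.784542174078524
789.5 [255.85714286 154.24175824] [0.679  0.1677 0.003 ] [0.0515 0.0517 0.    ]
```

Run:
```python
from h import *
for n in("w0","w2","scene1","side1","scene0"):
    c=dict(np.load(n+".npz"));P=cloud(c)[c["depth"]>0]
    q=P[(P[:,2]>.185)&(P[:,2]<.27)&(P[:,1]>.03)&(P[:,1]<.2)&(P[:,0]>.55)&(P[:,0]<.84)]
    print(n,[(round(x,2),q[abs(q[:,0]-x)<.01][:,1].max().round(3),q[abs(q[:,0]-x)<.01][:,2].max().round(3)) for x in np.arange(.56,.84,.02) if (abs(q[:,0]-x)<.01).sum()>3])
```

```text
w0 [(np.float64(0.62), np.float64(0.082), np.float64(0.195)), (np.float64(0.64), np.float64(0.084), np.float64(0.204)), (np.float64(0.66), np.float64(0.086), np.float64(0.216)), (np.float64(0.68), np.float64(0.089), np.float64(0.226)), (np.float64(0.7), np.float64(0.09), np.float64(0.234)), (np.float64(0.72), np.float64(0.09), np.float64(0.24)), (np.float64(0.74), np.float64(0.088), np.float64(0.248))]
w2 [(np.float64(0.62), np.float64(0.082), np.float64(0.195)), (np.float64(0.64), np.float64(0.085), np.float64(0.204)), (np.float64(0.66), np.float64(0.086), np.float64(0.215)), (np.float64(0.68), np.float64(0.089), np.float64(0.226)), (np.float64(0.7), np.float64(0.091), np.float64(0.234)), (np.float64(0.72), np.float64(0.09), np.float64(0.239)), (np.float64(0.74), np.float64(0.088), np.float64(0.247))]
scene1 [(np.float64(0.62), np.float64(0.084), np.float64(0.195)), (np.float64(0.64), np.float64(0.086), np.float64(0.203)), (np.float64(0.66), np.float64(0.088), np.float64(0.215)), (np.float64(0.68), np.float64(0.091), np.float64(0.224)), (np.float64(0.7), np.float64(0.092), np.float6
[... 308 characters left out ...]
(np.float64(0.68), np.float64(0.089), np.float64(0.226)), (np.float64(0.7), np.float64(0.091), np.float64(0.233)), (np.float64(0.72), np.float64(0.091), np.float64(0.239)), (np.float64(0.74), np.float64(0.088), np.float64(0.246)), (np.float64(0.76), np.float64(0.086), np.float64(0.241))]
scene0 [(np.float64(0.62), np.float64(0.084), np.float64(0.195)), (np.float64(0.64), np.float64(0.087), np.float64(0.203)), (np.float64(0.66), np.float64(0.087), np.float64(0.214)), (np.float64(0.68), np.float64(0.091), np.float64(0.225)), (np.float64(0.7), np.float64(0.092), np.float64(0.234)), (np.float64(0.72), np.float64(0.092), np.float64(0.239)), (np.float64(0.74), np.float64(0.09), np.float64(0.246))]
```

Call:
jog_arm(increments=[{"dx":0,"dy":0.025,"dz":-0.4,"ax":0,"ay":0,"az":0,"gripper":-1},{"dx":0,"dy":0.025,"dz":-0.8,"ax":0,"ay":0,"az":0,"gripper":-1},{"dx":0,"dy":0.025,"dz":-1,"ax":0,"ay":0,"az":0,"gripper":-1},{"dx":0,"dy":0.025,"dz":-1,"ax":0,"ay":0,"az":0,"gripper":-1}])

```text
time: 6.05
eef_pos: [0.6747, 0.1692, 0.1978]
tcp_rot: [0.707, 0.707, -0.004, -0.003]
contact_force: [-0.2, -0.5, -1.0]
opening: 0.463
finger_force: 40.8
```

Call:
jog_arm(increments=[{"dx":0,"dy":0,"dz":-0.4,"ax":0,"ay":0,"az":0,"gripper":-1},{"dx":0,"dy":0,"dz":-0.8,"ax":0,"ay":0,"az":0,"gripper":-1},{"dx":0,"dy":0,"dz":-1,"ax":0,"ay":0,"az":0,"gripper":-1},{"dx":0,"dy":0,"dz":-1,"ax":0,"ay":0,"az":0,"gripper":-1}])

```text
time: 6.45
eef_pos: [0.6762, 0.1696, 0.0808]
tcp_rot: [0.707, 0.707, -0.002, -0.002]
contact_force: [0.2, 0.7, -0.7]
opening: 0.464
finger_force: 40.8
```

Call:
jog_arm(increments=[{"dx":0,"dy":0,"dz":-0.2,"ax":0,"ay":0,"az":0,"gripper":-1},{"dx":0,"dy":0,"dz":-0.3,"ax":0,"ay":0,"az":0,"gripper":-1},{"dx":0,"dy":0,"dz":-0.36,"ax":0,"ay":0,"az":0,"gripper":-1},{"dx":0,"dy":0,"dz":-0.36,"ax":0,"ay":0,"az":0,"gripper":-1},{"dx":0,"dy":0,"dz":-0.36,"ax":0,"ay":0,"az":0,"gripper":-1}])

```text
time: 6.95
eef_pos: [0.6794, 0.1705, 0.0418]
tcp_rot: [0.707, 0.707, 0.001, 0.001]
contact_force: [1.1, -0.5, 0.4]
opening: 0.465
finger_force: 40.8
```

Call:
jog_arm(increments=[{"dx":0,"dy":0,"dz":-0.015,"ax":0,"ay":0,"az":0,"gripper":-1},{"dx":0,"dy":0,"dz":-0.015,"ax":0,"ay":0,"az":0,"gripper":-1},{"dx":0,"dy":0,"dz":-0.015,"ax":0,"ay":0,"az":0,"gripper":0.5},{"dx":0,"dy":0,"dz":-0.015,"ax":0,"ay":0,"az":0,"gripper":0.5},{"dx":0,"dy":0,"dz":-0.015,"ax":0,"ay":0,"az":0,"gripper":0.5},{"dx":0,"dy":0,"dz":-0.015,"ax":0,"ay":0,"az":0,"gripper":0.5}])

```text
time: 7.55
eef_pos: [0.6786, 0.1704, 0.0385]
tcp_rot: [0.707, 0.707, -0.0, -0.0]
contact_force: [-0.1, 0.4, -0.3]
opening: 0.752
finger_force: 0.0
```

Call:
jog_arm(increments=[{"dx":0,"dy":0,"dz":0.2,"ax":0,"ay":0,"az":0,"gripper":0.5},{"dx":0,"dy":0,"dz":0.5,"ax":0,"ay":0,"az":0,"gripper":0.5},{"dx":0,"dy":0,"dz":0.9,"ax":0,"ay":0,"az":0,"gripper":0.5},{"dx":0,"dy":0,"dz":1,"ax":0,"ay":0,"az":0,"gripper":0.5},{"dx":0,"dy":0,"dz":1,"ax":0,"ay":0,"az":0,"gripper":0.5}])

```text
time: 8.05
eef_pos: [0.6806, 0.1707, 0.1627]
tcp_rot: [0.707, 0.707, 0.003, 0.002]
contact_force: [0.4, -0.0, 0.3]
opening: 0.752
finger_force: 0.0
```

Call:
jog_arm(increments=[{"dx":0,"dy":0,"dz":0.4,"ax":0,"ay":0,"az":0,"gripper":1},{"dx":0,"dy":0,"dz":0.8,"ax":0,"ay":0,"az":0,"gripper":1},{"dx":0,"dy":0,"dz":1,"ax":0,"ay":0,"az":0,"gripper":1},{"dx":0,"dy":0,"dz":1,"ax":0,"ay":0,"az":0,"gripper":1}])

```text
time: 8.45
eef_pos: [0.68, 0.1706, 0.2821]
tcp_rot: [0.707, 0.707, 0.002, 0.002]
contact_force: [-0.0, -0.5, -0.2]
opening: 1.0
finger_force: 0.0
```

Run:
```python
from h import *
s=get_state();print(s["eef_pos"],s["tcp_rot"].round(3))
c=cam("wrist");np.savez("w5.npz",**c);P=cloud(c)[c["depth"]>0]
def sel(x,y,r,z0,z1):
    q=P[(np.hypot(P[:,0]-x,P[:,1]-y)<r)&(P[:,2]>z0)&(P[:,2]<z1)];print(len(q),((q.min(0)+q.max(0))/2).round(4),np.ptp(q,axis=0).round(4),q.mean(0).round(4), q[:,2].std().round(4))
sel(.679,.168,.04,.05,.07)
sel(.70,-.027,.03,.066,.085);sel(.70,-.027,.03,.062,.085)
```

```text
[0.68002305 0.17059942 0.28210956] [0.707 0.707 0.002 0.002]
777 [0.6783 0.1703 0.054 ] [0.0388 0.04   0.0074] [0.6784 0.1708 0.0553] 0.0008
92 [ 0.6999 -0.0225  0.0709] [0.0206 0.0111 0.0088] [ 0.7003 -0.0214  0.0714] 0.0024
130 [ 0.7009 -0.023   0.0687] [0.0225 0.0139 0.0132] [ 0.7007 -0.0213  0.069 ] 0.0042
```

Call:
jog_arm(increments=[{"dx":0,"dy":0,"dz":0.5,"ax":0,"ay":0,"az":-0.09,"gripper":1},{"dx":0,"dy":-0.3,"dz":0.5,"ax":0,"ay":0,"az":-0.18,"gripper":1},{"dx":0,"dy":-0.6,"dz":0.5,"ax":0,"ay":0,"az":-0.27,"gripper":1},{"dx":0,"dy":-1,"dz":0.5,"ax":0,"ay":0,"az":-0.36,"gripper":1},{"dx":0,"dy":-1,"dz":0.5,"ax":0,"ay":0,"az":-0.45,"gripper":0.4},{"dx":0,"dy":-1,"dz":0.5,"ax":0,"ay":0,"az":-0.54,"gripper":0.4},{"dx":0,"dy":-1,"dz":0.5,"ax":0,"ay":0,"az":-0.63,"gripper":0.4},{"dx":0,"dy":-1,"dz":0.5,"ax":0,"ay":0,"az":-0.72,"gripper":0.4},{"dx":0,"dy":-1,"dz":0.5,"ax":0,"ay":0,"az":-0.75,"gripper":0.4},{"dx":0,"dy":-1,"dz":0.5,"ax":0,"ay":0,"az":-0.75,"gripper":0.4}])

```text
time: 9.5
eef_pos: [0.6775, 0.0504, 0.3334]
tcp_rot: [0.981, 0.195, -0.004, -0.001]
contact_force: [-0.1, -0.1, 0.5]
opening: 0.7
finger_force: 0.0
```

Call:
jog_arm(increments=[{"dx":0,"dy":-0.3,"dz":0,"ax":0,"ay":0,"az":-0.09,"gripper":0.4},{"dx":0.17,"dy":-0.655,"dz":0,"ax":0,"ay":0,"az":-0.18,"gripper":0.4},{"dx":0.17,"dy":-0.655,"dz":0,"ax":0,"ay":0,"az":-0.27,"gripper":0.4},{"dx":0.17,"dy":-0.655,"dz":0,"ax":0,"ay":0,"az":-0.36,"gripper":0.4},{"dx":0.17,"dy":-0.655,"dz":0,"ax":0,"ay":0,"az":-0.45,"gripper":0.4},{"dx":0.17,"dy":-0.655,"dz":0,"ax":0,"ay":0,"az":-0.54,"gripper":0.4},{"dx":0.17,"dy":-0.655,"dz":0,"ax":0,"ay":0,"az":-0.63,"gripper":0.4},{"dx":0.17,"dy":-0.655,"dz":0,"ax":0,"ay":0,"az":-0.72,"gripper":0.4},{"dx":0.17,"dy":-0.655,"dz":0,"ax":0,"ay":0,"az":-0.75,"gripper":0.4},{"dx":0.17,"dy":-0.655,"dz":0,"ax":0,"ay":0,"az":-0.75,"gripper":0.4}])

```text
time: 10.5
eef_pos: [0.6984, -0.0281, 0.3353]
tcp_rot: [0.924, -0.382, -0.002, 0.0]
contact_force: [-0.2, -0.5, 0.1]
opening: 0.702
finger_force: 0.0
```

Call:
jog_arm(increments=[{"dx":0,"dy":0,"dz":-0.3,"ax":0.06,"ay":0.06,"az":0,"gripper":0.4},{"dx":0,"dy":0,"dz":-0.6,"ax":0.118,"ay":0.118,"az":0,"gripper":0.4},{"dx":0,"dy":0,"dz":-0.9,"ax":0.118,"ay":0.118,"az":0,"gripper":0.4},{"dx":0,"dy":0,"dz":-1,"ax":0.118,"ay":0.118,"az":0,"gripper":0.4},{"dx":0,"dy":0,"dz":-1,"ax":0.118,"ay":0.118,"az":0,"gripper":0.4},{"dx":0,"dy":0,"dz":-1,"ax":0.118,"ay":0.118,"az":0,"gripper":0.4}])

```text
time: 11.1
eef_pos: [0.6995, -0.0279, 0.2201]
tcp_rot: [0.916, -0.379, -0.12, -0.05]
contact_force: [-0.2, 0.3, 0.2]
opening: 0.706
finger_force: 0.0
```

Run:
```python
from h import *
s=get_state();print(s["eef_pos"],s["qpos"].round(3),R.from_quat(s["tcp_rot"]).as_matrix().round(3))
for n in ("wrist","scene","side"):
    c=cam(n);P=cloud(c)[c["depth"]>0]
    if n=="wrist":cv2.imwrite("pics/w6.png",c["frame"])
    for z0,z1 in((.066,.08),(.02,.055)):
        q=P[(np.hypot(P[:,0]-.70,P[:,1]+.027)<.03)&(P[:,2]>z0)&(P[:,2]<z1)]
        if len(q)>5: print(n,len(q),((q.min(0)+q.max(0))/2).round(4),np.ptp(q,axis=0).round(4))
```

```text
[ 0.69949157 -0.02787604  0.22012667] [-0.229  0.467  1.423  0.138  1.475  2.097] [[ 0.684 -0.706 -0.181]
 [-0.682 -0.708  0.183]
 [-0.258 -0.001 -0.966]]
wrist 424 [ 0.6985 -0.0293  0.0712] [0.0221 0.0208 0.0099]
wrist 411 [ 0.7021 -0.0309  0.0375] [0.0342 0.0356 0.0349]
scene 78 [ 0.698  -0.0258  0.0706] [0.0224 0.0204 0.0087]
scene 175 [ 0.7014 -0.0236  0.0378] [0.0347 0.0323 0.0342]
side 79 [ 0.6987 -0.0278  0.0718] [0.0225 0.0201 0.0106]
side 135 [ 0.7007 -0.0234  0.0374] [0.0388 0.0279 0.0347]
```

Call:
jog_arm(increments=[{"dx":0,"dy":0,"dz":-0.4,"ax":0,"ay":0,"az":0,"gripper":0.4},{"dx":0,"dy":0,"dz":-0.8,"ax":0,"ay":0,"az":0,"gripper":0.4},{"dx":0,"dy":0,"dz":-1,"ax":0,"ay":0,"az":0,"gripper":0.4},{"dx":0,"dy":0,"dz":-1,"ax":0,"ay":0,"az":0,"gripper":0.4}])

```text
time: 11.65
eef_pos: [0.6966, -0.0275, 0.0948]
tcp_rot: [0.916, -0.379, -0.124, -0.049]
contact_force: [-0.2, -0.0, -0.6]
opening: 0.701
finger_force: 0.0
```

Call:
jog_arm(increments=[{"dx":0,"dy":0,"dz":-0.2,"ax":0,"ay":0,"az":0,"gripper":0.4},{"dx":0,"dy":0,"dz":-0.41,"ax":0,"ay":0,"az":0,"gripper":0.4},{"dx":0,"dy":0,"dz":-0.41,"ax":0,"ay":0,"az":0,"gripper":0.4},{"dx":0,"dy":0,"dz":-0.41,"ax":0,"ay":0,"az":0,"gripper":0.4},{"dx":0,"dy":0,"dz":-0.41,"ax":0,"ay":0,"az":0,"gripper":-1},{"dx":0,"dy":0,"dz":-0.41,"ax":0,"ay":0,"az":0,"gripper":-1},{"dx":0,"dy":0,"dz":-0.41,"ax":0,"ay":0,"az":0,"gripper":-1},{"dx":0,"dy":0,"dz":-0.41,"ax":0,"ay":0,"az":0,"gripper":-1},{"dx":0,"dy":0,"dz":-0.41,"ax":0,"ay":0,"az":0,"gripper":-1}], force=40)

```text
time: 12.55
eef_pos: [0.7007, -0.0286, 0.0526]
tcp_rot: [0.916, -0.379, -0.119, -0.051]
contact_force: [-0.8, 0.0, 5.8]
opening: 0.426
finger_force: 40.2
```

Call:
jog_arm(increments=[{"dx":0,"dy":0,"dz":0.2,"ax":0,"ay":0,"az":0,"gripper":-1},{"dx":0,"dy":0,"dz":0.5,"ax":0,"ay":0,"az":0,"gripper":-1},{"dx":0,"dy":0,"dz":0.9,"ax":0,"ay":0,"az":0,"gripper":-1},{"dx":0,"dy":0,"dz":1,"ax":0,"ay":0,"az":0,"gripper":-1}])

```text
time: 12.95
eef_pos: [0.702, -0.0287, 0.177]
tcp_rot: [0.917, -0.379, -0.115, -0.051]
contact_force: [0.9, 0.1, -0.5]
opening: 0.423
finger_force: 40.3
```

Call:
jog_arm(increments=[{"dx":0,"dy":0,"dz":0.4,"ax":0,"ay":0,"az":0,"gripper":-1},{"dx":0,"dy":0,"dz":0.8,"ax":0,"ay":0,"az":0,"gripper":-1},{"dx":0,"dy":0,"dz":1,"ax":0,"ay":0,"az":0,"gripper":-1},{"dx":0,"dy":0,"dz":1,"ax":0,"ay":0,"az":0,"gripper":-1}])

```text
time: 13.35
eef_pos: [0.7008, -0.0285, 0.2958]
tcp_rot: [0.917, -0.379, -0.115, -0.051]
contact_force: [-0.5, 0.8, 0.1]
opening: 0.427
finger_force: 40.3
```

Call:
jog_arm(increments=[{"dx":0,"dy":0,"dz":0.4,"ax":0,"ay":0,"az":0.09,"gripper":-1},{"dx":-0.2,"dy":0.2,"dz":0.4,"ax":0,"ay":0,"az":0.18,"gripper":-1},{"dx":-0.4,"dy":0.4,"dz":0.4,"ax":0,"ay":0,"az":0.27,"gripper":-1},{"dx":-0.6,"dy":0.6,"dz":0.4,"ax":0,"ay":0,"az":0.36,"gripper":-1},{"dx":-0.8,"dy":0.8,"dz":0.4,"ax":0,"ay":0,"az":0.45,"gripper":-1},{"dx":-0.9,"dy":0.9,"dz":0.4,"ax":0,"ay":0,"az":0.5,"gripper":-1},{"dx":-0.9,"dy":0.9,"dz":0.4,"ax":0,"ay":0,"az":0.5,"gripper":-1}])

```text
time: 14.05
eef_pos: [0.589, 0.082, 0.3351]
tcp_rot: [0.991, 0.002, -0.132, -0.0]
contact_force: [0.7, 0.5, -0.8]
opening: 0.425
finger_force: 40.4
```

Call:
jog_arm(increments=[{"dx":-0.2,"dy":0.2,"dz":0,"ax":0,"ay":0,"az":0.09,"gripper":-1},{"dx":-0.4,"dy":0.4,"dz":0,"ax":0,"ay":0,"az":0.18,"gripper":-1},{"dx":-0.6,"dy":0.6,"dz":0,"ax":0,"ay":0,"az":0.27,"gripper":-1},{"dx":-0.8,"dy":0.8,"dz":0,"ax":0,"ay":0,"az":0.36,"gripper":-1},{"dx":-0.9,"dy":0.9,"dz":0,"ax":0,"ay":0,"az":0.45,"gripper":-1},{"dx":-0.9,"dy":0.9,"dz":0,"ax":0,"ay":0,"az":0.5,"gripper":-1},{"dx":-0.9,"dy":0.9,"dz":0,"ax":0,"ay":0,"az":0.5,"gripper":-1}])

```text
time: 14.75
eef_pos: [0.4827, 0.1879, 0.3359]
tcp_rot: [0.916, 0.379, -0.122, 0.05]
contact_force: [0.8, -0.4, -1.0]
opening: 0.428
finger_force: 40.4
```

Call:
jog_arm(increments=[{"dx":0,"dy":0.2,"dz":0,"ax":0,"ay":0,"az":0.09,"gripper":-1},{"dx":0,"dy":0.4,"dz":0,"ax":0,"ay":0,"az":0.18,"gripper":-1},{"dx":-0.3,"dy":0.6,"dz":0,"ax":0,"ay":0,"az":0.27,"gripper":-1},{"dx":-0.6,"dy":0.88,"dz":0,"ax":0,"ay":0,"az":0.36,"gripper":-1},{"dx":-0.87,"dy":0.88,"dz":0,"ax":0,"ay":0,"az":0.45,"gripper":-1},{"dx":-0.87,"dy":0.88,"dz":0,"ax":0,"ay":0,"az":0.5,"gripper":-1},{"dx":-0.87,"dy":0.88,"dz":0,"ax":0,"ay":0,"az":0.5,"gripper":-1}])

```text
time: 15.45
eef_pos: [0.3783, 0.2933, 0.3366]
tcp_rot: [0.702, 0.7, -0.093, 0.092]
contact_force: [-0.1, 0.1, -0.6]
opening: 0.426
finger_force: 40.5
```

```bash
cat > look.py <<'E'
from meas import *
import sys
s=get_state();print(s["time"],s["eef_pos"].round(4),s["qpos"].round(3),s["joint_efforts"].round(1),s["contact_force"].round(1),s["opening"].round(3));print(R.from_quat(s["tcp_rot"]).as_matrix().round(3))
W=cam("wrist");S=cam("scene")
n=sys.argv[1];cv2.imwrite(f"pics/{n}.png",np.hstack([cv2.resize(W["frame"],(400,300)),cv2.resize(S["frame"],(400,300))]));np.savez(f"{n}w.npz",**W);np.savez(f"{n}s.npz",**S)
E
python3 look.py p1
python3 - <<'E'
from meas import *
r=dict(np.load("p1w.npz"));M=masks(r)
cs,_=cv2.findContours(M["white"].astype(np.uint8),cv2.RETR_EXTERNAL,cv2.CHAIN_APPROX_NONE)
for c in cs:
    P=ray(r,c.reshape(-1,2),.003);m=(P.min(0)+P.max(0))/2
    if np.hypot(m[0]-.378,m[1]-.293)<.04: print(c.reshape(-1,2).mean(0),m.round(4),np.ptp(P,axis=0).round(4))
E
```

```text
Traceback (most recent call last):
  File "look.py", line 3, in <module>
    s=get_state();print(s["time"],s["eef_pos"].round(4),s["qpos"].round(3),s["joint_efforts"].round(1),s["contact_force"].round(1),s["opening"].round(3));print(R.from_quat(s["tcp_rot"]).as_matrix().round(3))
                                                                                                                                   ^^^^^^^^^^^^^^^^^^
AttributeError: 'float' object has no attribute 'round'
Traceback (most recent call last):
FileNotFoundError: [Errno 2] No such file or directory: 'p1w.npz'
```

```bash
sed -i 's/s\["opening"\].round(3)/round(float(s["opening"]),3)/' look.py
cat > wn.py <<'E'
from meas import *
import sys
r=dict(np.load(sys.argv[1]));M=masks(r)
cs,_=cv2.findContours(M["white"].astype(np.uint8),cv2.RETR_EXTERNAL,cv2.CHAIN_APPROX_NONE)
for c in cs:
    P=ray(r,c.reshape(-1,2),.003);m=(P.min(0)+P.max(0))/2
    if len(c)>15 and np.hypot(m[0]-.378,m[1]-.293)<.05: print(c.reshape(-1,2).mean(0),m.round(4),np.ptp(P,axis=0).round(4))
E
python3 look.py p1; python3 wn.py p1w.npz
```

```text
15.45 [0.3783 0.2933 0.3366] [ 0.552 -0.118  1.876 -0.223  1.525  0.58 ] [  0.8 -26.1 -29.9  -0.5   0.3  -0.2] [-0.1  0.1 -0.6] 0.426
[[ 0.002  1.    -0.001]
 [ 0.966 -0.002 -0.259]
 [-0.259 -0.    -0.966]]
[254.27835052  97.64948454] [0.3776 0.2935 0.003 ] [0.0518 0.0518 0.    ]
```

View pics/p1.png

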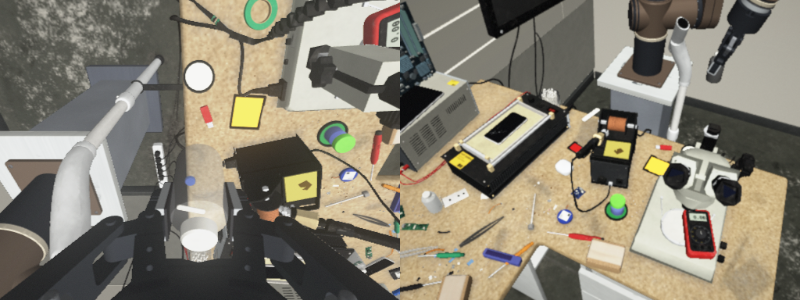

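Call:
jog_arm(increments=[{"dx":0,"dy":0,"dz":-0.3,"ax":0,"ay":0,"az":0,"gripper":-1},{"dx":0,"dy":0,"dz":-0.6,"ax":0,"ay":0,"az":0,"gripper":-1},{"dx":0,"dy":0,"dz":-0.9,"ax":0,"ay":0,"az":0,"gripper":-1},{"dx":0,"dy":0,"dz":-1,"ax":0,"ay":0,"az":0,"gripper":-1},{"dx":0,"dy":0,"dz":-1,"ax":0,"ay":0,"az":0,"gripper":-1}])

```text
time: 16.05
eef_pos: [0.3784, 0.2923, 0.2151]
tcp_rot: [0.702, 0.7, -0.095, 0.092]
contact_force: [0.7, -0.0, -0.3]
opening: 0.424
finger_force: 40.5
```

Call:
jog_arm(increments=[{"dx":0,"dy":0,"dz":-0.2,"ax":0,"ay":0,"az":0,"gripper":-1},{"dx":0,"dy":0,"dz":-0.4,"ax":0,"ay":0,"az":0,"gripper":-1},{"dx":0,"dy":0,"dz":-0.6,"ax":0,"ay":0,"az":0,"gripper":-1},{"dx":0,"dy":0,"dz":-0.8,"ax":0,"ay":0,"az":0,"gripper":-1},{"dx":0,"dy":0,"dz":-1,"ax":0,"ay":0,"az":0,"gripper":-1},{"dx":0,"dy":0,"dz":-1,"ax":0,"ay":0,"az":0,"gripper":-1}])

```text
time: 16.65
eef_pos: [0.3785, 0.2929, 0.0964]
tcp_rot: [0.701, 0.701, -0.094, 0.092]
contact_force: [0.1, -0.5, -0.4]
opening: 0.423
finger_force: 40.4
```

```bash
python3 look.py p2; python3 wn.py p2w.npz
python3 - <<'E'
from h import *
c=dict(np.load("p2w.npz"));P=cloud(c)[c["depth"]>0]
# points of the bottle: between the fingers
for z0,z1 in((.05,.075),(.075,.10),(.10,.13)):
    q=P[(np.hypot(P[:,0]-.378,P[:,1]-.293)<.03)&(P[:,2]>z0)&(P[:,2]<z1)]
    if len(q): print(z0,len(q),q.min(0).round(4),q.max(0).round(4))
E
```

```text
16.65 [0.3785 0.2929 0.0964] [ 0.551  0.149  2.077 -0.254  1.072  0.692] [ -0.2 -29.9 -24.7  -0.4   0.2   0. ] [ 0.1 -0.5 -0.4] 0.423
[[ 0.001  1.    -0.003]
 [ 0.965 -0.002 -0.261]
 [-0.261 -0.003 -0.965]]
[279.45454545 219.36363636] [0.3993 0.2506 0.003 ] [0.0068 0.0067 0.    ]
[254.27428571 174.86857143] [0.3779 0.2929 0.003 ] [0.0525 0.0504 0.    ]
0.05 1594 [0.354  0.2963 0.05  ] [0.4023 0.3146 0.075 ]
0.075 3488 [0.3482 0.2822 0.0751] [0.4078 0.3129 0.1   ]
0.1 5821 [0.3493 0.2797 0.1   ] [0.4066 0.3144 0.127 ]
```

View pics/p2.png

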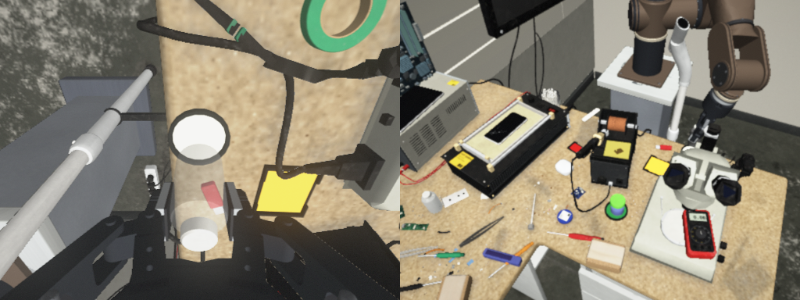

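Call:
jog_arm(increments=[{"dx":0,"dy":0,"dz":-0.15,"ax":0,"ay":0,"az":0,"gripper":-1},{"dx":0,"dy":0,"dz":-0.28,"ax":0,"ay":0,"az":0,"gripper":-1},{"dx":0,"dy":0,"dz":-0.34,"ax":0,"ay":0,"az":0,"gripper":-1},{"dx":0,"dy":0,"dz":-0.37,"ax":0,"ay":0,"az":0,"gripper":-1},{"dx":0,"dy":0,"dz":-0.37,"ax":0,"ay":0,"az":0,"gripper":-1},{"dx":0,"dy":0,"dz":-0.37,"ax":0,"ay":0,"az":0,"gripper":-1}])

```text
time: 17.35
eef_pos: [0.3798, 0.2941, 0.0556]
tcp_rot: [0.701, 0.701, -0.092, 0.093]
contact_force: [-3.8, -0.9, 5.1]
opening: 0.427
finger_force: 41.0
```

Call:
jog_arm(increments=[{"dx":0,"dy":0,"dz":0,"ax":0,"ay":0,"az":0,"gripper":0.1},{"dx":0,"dy":0,"dz":0,"ax":0,"ay":0,"az":0,"gripper":0.3},{"dx":0,"dy":0,"dz":0,"ax":0,"ay":0,"az":0,"gripper":0.3},{"dx":0,"dy":0,"dz":0,"ax":0,"ay":0,"az":0,"gripper":0.3}])

```text
time: 17.75
eef_pos: [0.3788, 0.2935, 0.0531]
tcp_rot: [0.701, 0.701, -0.092, 0.092]
contact_force: [0.6, -0.2, 0.2]
opening: 0.651
finger_force: 0.0
```

Call:
jog_arm(increments=[{"dx":0,"dy":0,"dz":0.15,"ax":0,"ay":0,"az":0,"gripper":0.3},{"dx":0,"dy":0,"dz":0.4,"ax":0,"ay":0,"az":0,"gripper":0.3},{"dx":0,"dy":0,"dz":0.7,"ax":0,"ay":0,"az":0,"gripper":0.3},{"dx":0,"dy":0,"dz":1,"ax":0,"ay":0,"az":0,"gripper":0.3},{"dx":0,"dy":0,"dz":1,"ax":0,"ay":0,"az":0,"gripper":0.3}])

```text
time: 18.25
eef_pos: [0.3815, 0.2952, 0.1787]
tcp_rot: [0.702, 0.701, -0.087, 0.094]
contact_force: [0.2, -0.2, 0.3]
opening: 0.654
finger_force: 0.0
```

Call:
jog_arm(increments=[{"dx":0,"dy":0,"dz":0.4,"ax":0,"ay":0,"az":0,"gripper":1},{"dx":0,"dy":0,"dz":0.8,"ax":0,"ay":0,"az":0,"gripper":1},{"dx":0,"dy":0,"dz":1,"ax":0,"ay":0,"az":0,"gripper":1},{"dx":0,"dy":0,"dz":1,"ax":0,"ay":0,"az":0,"gripper":1},{"dx":0,"dy":0,"dz":1,"ax":0,"ay":0,"az":0,"gripper":1}])

```text
time: 18.75
eef_pos: [0.3784, 0.2933, 0.2922]
tcp_rot: [0.701, 0.701, -0.093, 0.092]
contact_force: [0.1, 0.6, -0.3]
opening: 0.998
finger_force: 0.0
```

```bash
python3 look.py p3
python3 - <<'E'
from meas import *
c=dict(np.load("p3w.npz"));P=cloud(c)[c["depth"]>0]
for z0,z1 in((.069,.085),(.02,.055)):
    q=P[(np.hypot(P[:,0]-.378,P[:,1]-.293)<.035)&(P[:,2]>z0)&(P[:,2]<z1)]
    if len(q): print(z0,len(q),((q.min(0)+q.max(0))/2).round(4),np.ptp(q,axis=0).round(4),q[:,2].max().round(4))
K=c["camera_matrix"];M=masks(c)
blob(c,M["red"],(270,140),.008,"stick");blob(c,M["yel"],(330,150),.003,"yel")
cv2.imwrite("pics/p3c.png",cv2.resize(c["frame"][40:300,120:420],None,fx=2,fy=2))
E
```

```text
18.75 [0.3784 0.2933 0.2922] [ 0.552 -0.09   1.931 -0.224  1.444  0.596] [  0.  -27.1 -30.7  -0.5   0.3  -0. ] [ 0.1  0.6 -0.3] 0.998
[[-0.     1.    -0.   ]
 [ 0.966 -0.    -0.259]
 [-0.259 -0.    -0.966]]
0.069 298 [0.3812 0.2929 0.074 ] [0.0211 0.022  0.0096] 0.0788
0.02 236 [0.3803 0.3066 0.0375] [0.0367 0.0152 0.0349] 0.055
stick rect 393.1 217.1 size 13.0 33.4 long axis deg 109.4
yel rect 479.6 219.1 size 68.4 59.4 long axis deg 86.8
```

View pics/p3c.png

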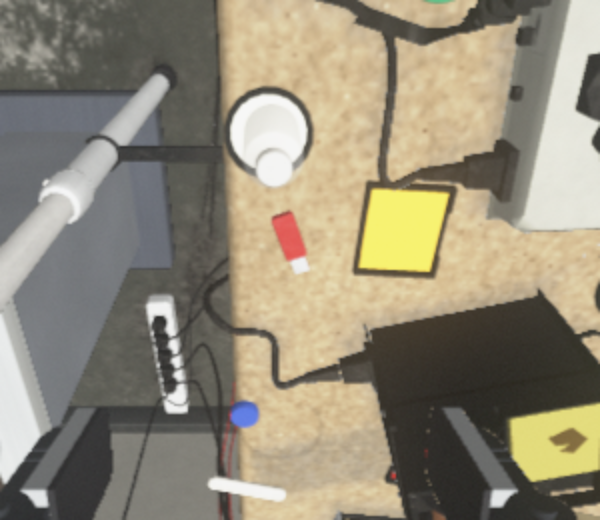

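Call:
jog_arm(increments=[{"dx":0,"dy":0,"dz":0.3,"ax":0.09,"ay":0,"az":0,"gripper":1},{"dx":0.3,"dy":-0.3,"dz":0.3,"ax":0.167,"ay":0,"az":0,"gripper":1},{"dx":0.6,"dy":-0.6,"dz":0.3,"ax":0.167,"ay":0,"az":0,"gripper":1},{"dx":0.8,"dy":-0.9,"dz":0.3,"ax":0.167,"ay":0,"az":0,"gripper":1},{"dx":0.8,"dy":-1,"dz":0.3,"ax":0.167,"ay":0,"az":0,"gripper":1},{"dx":0.8,"dy":-1,"dz":0.3,"ax":0.167,"ay":0,"az":0,"gripper":1}])

```text
time: 19.45
eef_pos: [0.4742, 0.172, 0.3266]
tcp_rot: [0.708, 0.706, -0.002, -0.001]
contact_force: [-0.1, 1.1, 0.4]
opening: 1.003
finger_force: 0.0
```

Call:
jog_arm(increments=[{"dx":0.3,"dy":-0.3,"dz":0,"ax":0,"ay":0,"az":0,"gripper":1},{"dx":0.5,"dy":-0.6,"dz":0,"ax":0,"ay":0,"az":0,"gripper":1},{"dx":0.7,"dy":-0.9,"dz":0,"ax":0,"ay":0,"az":0,"gripper":1},{"dx":0.8,"dy":-1,"dz":0,"ax":0,"ay":0,"az":0,"gripper":1},{"dx":0.8,"dy":-1,"dz":0,"ax":0,"ay":0,"az":0,"gripper":1}])

```text
time: 19.95
eef_pos: [0.5709, 0.0535, 0.3276]
tcp_rot: [0.707, 0.707, -0.0, -0.001]
contact_force: [0.5, 0.7, -0.2]
opening: 1.004
finger_force: 0.0
```

Call:
jog_arm(increments=[{"dx":0.2,"dy":-0.3,"dz":0,"ax":0,"ay":0,"az":0,"gripper":1},{"dx":0.36,"dy":-0.6,"dz":0,"ax":0,"ay":0,"az":0,"gripper":1},{"dx":0.36,"dy":-0.75,"dz":0,"ax":0,"ay":0,"az":0,"gripper":1},{"dx":0.36,"dy":-0.75,"dz":-0.3,"ax":0,"ay":0,"az":0,"gripper":1},{"dx":0.36,"dy":-0.75,"dz":-0.7,"ax":0,"ay":0,"az":0,"gripper":1},{"dx":0.36,"dy":-0.75,"dz":-1,"ax":0,"ay":0,"az":0,"gripper":1},{"dx":0.36,"dy":-0.75,"dz":-1,"ax":0,"ay":0,"az":0,"gripper":1},{"dx":0.36,"dy":-0.75,"dz":-1,"ax":0,"ay":0,"az":0,"gripper":1}])

```text
time: 20.75
eef_pos: [0.6132, -0.0349, 0.2092]
tcp_rot: [0.707, 0.708, -0.0, -0.001]
contact_force: [0.3, 0.2, 1.6]
opening: 1.0
finger_force: 0.0
```

```bash
python3 look.py p4
python3 - <<'E'
from meas import *
c=dict(np.load("p4w.npz"));P=cloud(c);D=c["depth"]>0
m=D&(np.hypot(P[...,0]-.616,P[...,1]+.037)<.05)&(P[...,2]>.010)&(P[...,2]<.03)
q=P[m];print(len(q),((q.min(0)+q.max(0))/2).round(4),np.ptp(q,axis=0).round(4))
for z0 in(.006,.010,.014,.018):
    m=D&(np.hypot(P[...,0]-.616,P[...,1]+.037)<.05)&(P[...,2]>z0)&(P[...,2]<.03)
    print(z0,cv2.minAreaRect((P[m][:,:2]*1000).astype(np.float32)))
M=masks(c);K=c["camera_matrix"]
E=np.linalg.inv(c["extrinsics"]);p=E@[.6155,-.0365,.02,1];uv=(K[0,0]*p[0]/-p[2]+K[0,2],K[1,1]*-p[1]/-p[2]+K[1,2]);print(uv)
blob(c,M["white"],uv,.014,"case");blob(c,M["red"],(150,200),.003,"rednest")
E
```

```text
20.75 [ 0.6132 -0.0349  0.2092] [-2.220e-01  1.970e-01  1.773e+00  1.000e-03  1.173e+00 -2.240e-01] [ -0.  -33.7 -25.9   0.    0.1   0. ] [0.3 0.2 1.6] 1.0
[[-0.002  1.    -0.001]
 [ 1.     0.002  0.001]
 [ 0.001 -0.001 -1.   ]]
1602 [ 0.6158 -0.036   0.0184] [0.0467 0.0559 0.016 ]
0.006 ((615.2761840820312, -35.95646286010742), (55.231712341308594, 45.856021881103516), 79.82121276855469)
0.01 ((615.2761840820312, -35.95646286010742), (55.231712341308594, 45.856021881103516), 79.82121276855469)
0.014 ((615.2645874023438, -36.021141052246094), (55.100284576416016, 45.856021881103516), 79.82121276855469)
0.018 ((615.2205810546875, -36.297630310058594), (54.39594268798828, 44.483245849609375), 81.8635482788086)
(np.float64(256.66038594423117), np.float64(176.8879421237288))
case rect 616.4 -36.8 size 58.1 45.8 long axis deg 84.0
rednest rect 524.9 -36.2 size 63.4 28.7 long axis deg 77.6
```

View pics/p4.png

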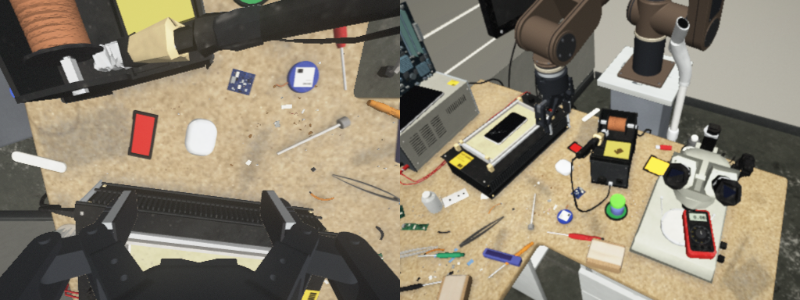

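Call:
jog_arm(increments=[{"dx":0.014,"dy":0,"dz":-0.4,"ax":0,"ay":0,"az":-0.09,"gripper":1},{"dx":0.014,"dy":0,"dz":-0.8,"ax":0,"ay":0,"az":-0.1,"gripper":1},{"dx":0.014,"dy":0,"dz":-1,"ax":0,"ay":0,"az":-0.1,"gripper":1},{"dx":0.014,"dy":0,"dz":-1,"ax":0,"ay":0,"az":-0.1,"gripper":1}])

```text
time: 21.25
eef_pos: [0.614, -0.036, 0.087]
tcp_rot: [0.76, 0.65, -0.001, -0.002]
contact_force: [-0.2, 0.2, 0.1]
opening: 0.997
finger_force: 0.0
```

Call:
jog_arm(increments=[{"dx":0,"dy":0,"dz":-0.3,"ax":0,"ay":0,"az":0,"gripper":1},{"dx":0,"dy":0,"dz":-0.48,"ax":0,"ay":0,"az":0,"gripper":1},{"dx":0,"dy":0,"dz":-0.51,"ax":0,"ay":0,"az":0,"gripper":1},{"dx":0,"dy":0,"dz":-0.51,"ax":0,"ay":0,"az":0,"gripper":1},{"dx":0,"dy":0,"dz":-0.51,"ax":0,"ay":0,"az":0,"gripper":0.2},{"dx":0,"dy":0,"dz":-0.51,"ax":0,"ay":0,"az":0,"gripper":-1},{"dx":0,"dy":0,"dz":-0.51,"ax":0,"ay":0,"az":0,"gripper":-1},{"dx":0,"dy":0,"dz":-0.51,"ax":0,"ay":0,"az":0,"gripper":-1},{"dx":0,"dy":0,"dz":-0.51,"ax":0,"ay":0,"az":0,"gripper":-1}], force=40)

```text
time: 22.15
eef_pos: [0.6168, -0.0368, 0.0297]
tcp_rot: [0.76, 0.649, 0.001, 0.001]
contact_force: [-1.0, 0.1, 6.1]
opening: 0.507
finger_force: 41.3
```

Call:
jog_arm(increments=[{"dx":0,"dy":0,"dz":0.15,"ax":0,"ay":0,"az":0,"gripper":-1},{"dx":0,"dy":0,"dz":0.45,"ax":0,"ay":0,"az":0,"gripper":-1},{"dx":0,"dy":0,"dz":0.85,"ax":0,"ay":0,"az":0,"gripper":-1},{"dx":0,"dy":0,"dz":1,"ax":0,"ay":0,"az":0,"gripper":-1}])

```text
time: 22.55
eef_pos: [0.6178, -0.037, 0.1531]
tcp_rot: [0.76, 0.649, 0.002, 0.003]
contact_force: [1.0, 0.5, -0.1]
opening: 0.508
finger_force: 41.1
```

Call:
jog_arm(increments=[{"dx":0,"dy":0,"dz":0.4,"ax":0,"ay":0,"az":0,"gripper":-1},{"dx":0,"dy":0,"dz":0.8,"ax":0,"ay":0,"az":0,"gripper":-1},{"dx":0,"dy":0,"dz":1,"ax":0,"ay":0,"az":0,"gripper":-1},{"dx":0,"dy":0,"dz":1,"ax":0,"ay":0,"az":0.06,"gripper":-1}])

```text
time: 22.95
eef_pos: [0.6176, -0.037, 0.2743]
tcp_rot: [0.728, 0.685, 0.003, 0.004]
contact_force: [0.4, -1.3, -0.4]
opening: 0.51
finger_force: 41.0
```

Call:
jog_arm(increments=[{"dx":0,"dy":0,"dz":0.3,"ax":0,"ay":0,"az":0,"gripper":-1},{"dx":-0.2,"dy":0.3,"dz":0.3,"ax":0,"ay":0,"az":0,"gripper":-1},{"dx":-0.4,"dy":0.6,"dz":0.3,"ax":0,"ay":0,"az":0,"gripper":-1},{"dx":-0.6,"dy":0.9,"dz":0.3,"ax":0,"ay":0,"az":0,"gripper":-1},{"dx":-0.6,"dy":1,"dz":0.3,"ax":0,"ay":0,"az":0,"gripper":-1},{"dx":-0.6,"dy":1,"dz":0.3,"ax":0,"ay":0,"az":0,"gripper":-1}])

```text
time: 23.55
eef_pos: [0.543, 0.0848, 0.3038]
tcp_rot: [0.728, 0.686, 0.0, 0.0]
contact_force: [0.4, -0.1, -0.4]
opening: 0.51
finger_force: 41.1
```

Call:
jog_arm(increments=[{"dx":-0.2,"dy":0.3,"dz":0,"ax":0,"ay":0,"az":0,"gripper":-1},{"dx":-0.4,"dy":0.6,"dz":0,"ax":0,"ay":0,"az":0,"gripper":-1},{"dx":-0.53,"dy":0.9,"dz":0,"ax":0,"ay":0,"az":0,"gripper":-1},{"dx":-0.53,"dy":1,"dz":0,"ax":0,"ay":0,"az":0,"gripper":-1},{"dx":-0.53,"dy":1,"dz":0,"ax":0,"ay":0,"az":0,"gripper":-1},{"dx":-0.53,"dy":1,"dz":0,"ax":0,"ay":0,"az":0,"gripper":-1}])

```text
time: 24.15
eef_pos: [0.4809, 0.2024, 0.3035]
tcp_rot: [0.729, 0.684, -0.0, 0.0]
contact_force: [0.0, 0.7, -0.0]
opening: 0.508
finger_force: 41.1
```

```bash
python3 look.py p5
python3 - <<'E'
from meas import *
c=dict(np.load("p5w.npz"));M=masks(c);s=get_state()
blob(c,M["yel"],(256,130),.003,"yel")
T=R.from_quat(s["tcp_rot"]).as_matrix();print("tool x yaw",np.degrees(np.arctan2(T[1,0],T[0,0])))
E
```

```text
24.15 [0.4809 0.2024 0.3035] [ 2.040e-01 -9.000e-02  1.897e+00 -1.000e-03  1.335e+00  2.680e-01] [  0.6 -26.7 -30.1   0.    0.    0. ] [ 0.   0.7 -0. ] 0.508
[[ 0.064  0.998 -0.   ]
 [ 0.998 -0.064 -0.001]
 [-0.001  0.    -1.   ]]
yel rect 479.6 219.8 size 68.5 58.4 long axis deg 87.5
tool x yaw 86.29088657636109
```

View pics/p5.png

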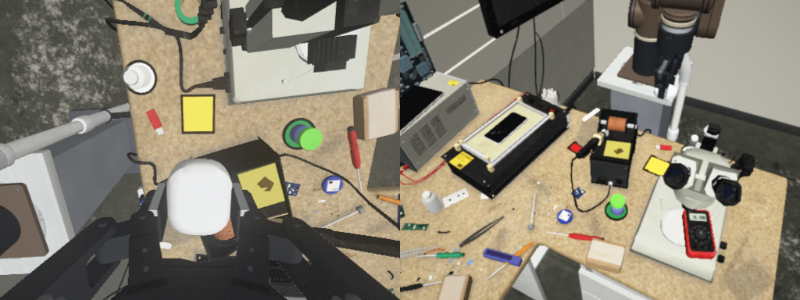

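```bash
cat > arm.py <<'E'
from h import *
s=get_state();q=s["qpos"];a=q[0]
L1,L2,k,h=.447,.57,-.0083,.227
ez=h+L1*np.cos(q[1]);er=L1*np.sin(q[1]);wr=er+L2*np.sin(q[1]+q[2]);wz=ez+L2*np.cos(q[1]+q[2])
print("elbow",er.round(3),ez.round(3),"wrist",wr.round(3),wz.round(3))
u=np.array([np.sin(q[1]+q[2]),np.cos(q[1]+q[2])]);n=np.array([-u[1],u[0]])
for nm in("side","scene"):
    c=cam(nm);P=cloud(c)[c["depth"]>0]
    r=P[:,0]*np.cos(a)+P[:,1]*np.sin(a);l=-P[:,0]*np.sin(a)+P[:,1]*np.cos(a)
    d=np.c_[r-er,P[:,2]-ez];t=d@u;w=d@n
    m=(t>-.1)&(t<L2+.08)&(abs(w)<.12)&(l>-.05)&(l<.25)&(P[:,2]>.3)
    for b in np.arange(-.1,L2+.08,.04):
        z=m&(abs(t-b)<.02)
        if z.sum()>20: print(nm,"t%.2f"%b,z.sum(),"lat",np.percentile(l[z],[1,99]).round(3),"perp",np.percentile(w[z],[1,99]).round(3))
E
python3 arm.py
```

```text
elbow -0.04 0.672 wrist 0.514 0.539
side t0.50 130 lat [0.113 0.156] perp [-0.047  0.003]
side t0.54 268 lat [0.116 0.159] perp [-0.028  0.029]
side t0.58 3338 lat [0.049 0.158] perp [-0.088  0.029]
side t0.62 4884 lat [0.048 0.156] perp [-0.118  0.014]
scene t0.58 506 lat [0.056 0.158] perp [-0.1   -0.021]
scene t0.62 3060 lat [0.052 0.156] perp [-0.118 -0.007]
```

```bash
sed -i 's/^s=get_state.*$/import sys\nq=np.array(eval(sys.argv[1]));a=q[0]/; s/^for nm in.*$/for nm in sys.argv[2:]:/; s/c=cam(nm)/c=dict(np.load(nm+".npz"))/' arm.py
python3 arm.py "[.551,.149,2.077]" p2s; python3 arm.py "[-.15,.2872,1.5782]" side0 scene0
```

```text
elbow 0.066 0.669 wrist 0.518 0.322
p2s t0.38 438 lat [-0.011  0.132] perp [-0.118  0.032]
p2s t0.42 1324 lat [-0.004  0.14 ] perp [-0.116  0.034]
p2s t0.46 1342 lat [0.042 0.162] perp [-0.028  0.036]
p2s t0.50 1770 lat [0.041 0.163] perp [-0.055  0.038]
p2s t0.54 1349 lat [0.041 0.164] perp [-0.033  0.04 ]
p2s t0.58 1704 lat [0.041 0.163] perp [-0.023  0.04 ]
p2s t0.62 105 lat [0.049 0.122] perp [-0.003  0.02 ]
elbow 0.127 0.656 wrist 0.672 0.49
side0 t0.38 155 lat [0.141 0.149] perp [-0.042 -0.015]
side0 t0.42 531 lat [0.139 0.148] perp [-0.039  0.009]
side0 t0.46 1199 lat [0.12  0.157] perp [-0.044  0.025]
side0 t0.50 2711 lat [0.059 0.157] perp [-0.046  0.027]
side0 t0.54 2554 lat [0.049 0.159] perp [-0.048  0.028]
side0 t0.58 3586 lat [0.049 0.16 ] perp [-0.114  0.028]
side0 t0.62 1866 lat [0.052 0.157] perp [-0.118  0.011]
scene0 t0.42 25 lat [0.139 0.145] perp [-0.043 -0.027]
scene0 t0.46 420 lat [0.156 0.159] perp [-0.047  0.012]
scene0 t0.50 1760 lat [0.06  0.159] perp [-0.047  0.027]
scene0 t0.54 1711 lat [0.05  0.161] perp [-0.049  0.028]
scene0 t0.58 3603 lat [0.05  0.161] perp [-0.112  0.028]
scene0 t0.62 2594 lat [0.051 0.158] perp [-0.118  0.009]
```

Call:
jog_arm(increments=[{"dx":-0.01,"dy":0.135,"dz":-0.3,"ax":0,"ay":0,"az":0.01,"gripper":-1},{"dx":-0.01,"dy":0.135,"dz":-0.6,"ax":0,"ay":0,"az":0.01,"gripper":-1},{"dx":-0.01,"dy":0.135,"dz":-0.9,"ax":0,"ay":0,"az":0.01,"gripper":-1},{"dx":-0.01,"dy":0.135,"dz":-1,"ax":0,"ay":0,"az":0.01,"gripper":-1},{"dx":-0.01,"dy":0.135,"dz":-1,"ax":0,"ay":0,"az":0.01,"gripper":-1}])

```text
time: 24.85
eef_pos: [0.4777, 0.2188, 0.1817]
tcp_rot: [0.724, 0.69, -0.002, -0.001]
contact_force: [-0.2, 0.1, -0.6]
opening: 0.511
finger_force: 41.1
```

Call:
jog_arm(increments=[{"dx":0,"dy":0,"dz":-0.25,"ax":0,"ay":0,"az":0,"gripper":-1},{"dx":0,"dy":0,"dz":-0.5,"ax":0,"ay":0,"az":0,"gripper":-1},{"dx":0,"dy":0,"dz":-0.75,"ax":0,"ay":0,"az":0,"gripper":-1},{"dx":0,"dy":0,"dz":-1,"ax":0,"ay":0,"az":0,"gripper":-1},{"dx":0,"dy":0,"dz":-1,"ax":0,"ay":0,"az":0,"gripper":-1}])

```text
time: 25.35
eef_pos: [0.4775, 0.219, 0.0619]
tcp_rot: [0.724, 0.69, -0.002, -0.001]
contact_force: [-1.0, -0.3, -0.5]
opening: 0.51
finger_force: 41.1
```

Call:
jog_arm(increments=[{"dx":0,"dy":0,"dz":-0.1,"ax":0,"ay":0,"az":0,"gripper":-1},{"dx":0,"dy":0,"dz":-0.2,"ax":0,"ay":0,"az":0,"gripper":-1},{"dx":0,"dy":0,"dz":-0.25,"ax":0,"ay":0,"az":0,"gripper":-1},{"dx":0,"dy":0,"dz":-0.265,"ax":0,"ay":0,"az":0,"gripper":-1},{"dx":0,"dy":0,"dz":-0.265,"ax":0,"ay":0,"az":0,"gripper":-1},{"dx":0,"dy":0,"dz":-0.265,"ax":0,"ay":0,"az":0,"gripper":-1}])

```text
time: 25.95
eef_pos: [0.4792, 0.2198, 0.0328]
tcp_rot: [0.724, 0.69, 0.001, 0.0]
contact_force: [-1.0, -1.0, 3.7]
opening: 0.508
finger_force: 41.5
```

Call:
jog_arm(increments=[{"dx":0,"dy":0,"dz":0,"ax":0,"ay":0,"az":0,"gripper":0.15},{"dx":0,"dy":0,"dz":0,"ax":0,"ay":0,"az":0,"gripper":0.4},{"dx":0,"dy":0,"dz":0,"ax":0,"ay":0,"az":0,"gripper":0.4},{"dx":0,"dy":0,"dz":0,"ax":0,"ay":0,"az":0,"gripper":0.4}])

```text
time: 26.35
eef_pos: [0.4786, 0.2196, 0.0318]
tcp_rot: [0.724, 0.69, 0.0, -0.0]
contact_force: [0.5, -0.4, 0.0]
opening: 0.699
finger_force: 0.0
```

Call:
jog_arm(increments=[{"dx":0,"dy":0,"dz":0.15,"ax":0,"ay":0,"az":0,"gripper":0.4},{"dx":0,"dy":0,"dz":0.4,"ax":0,"ay":0,"az":0,"gripper":0.4},{"dx":0,"dy":0,"dz":0.8,"ax":0,"ay":0,"az":0,"gripper":0.4},{"dx":0,"dy":0,"dz":1,"ax":0,"ay":0,"az":0,"gripper":0.4},{"dx":0,"dy":0,"dz":1,"ax":0,"ay":0,"az":0,"gripper":0.4}])

```text
time: 26.85
eef_pos: [0.4816, 0.2204, 0.1569]
tcp_rot: [0.723, 0.69, 0.004, 0.002]
contact_force: [0.4, 0.7, -0.5]
opening: 0.698
finger_force: 0.0
```

Call:
jog_arm(increments=[{"dx":0,"dy":0,"dz":0.4,"ax":0,"ay":0,"az":0,"gripper":0.4},{"dx":0,"dy":0,"dz":0.8,"ax":0,"ay":0,"az":0,"gripper":0.4},{"dx":0,"dy":0,"dz":1,"ax":0,"ay":0,"az":0,"gripper":0.4},{"dx":0,"dy":0,"dz":1,"ax":0,"ay":0,"az":0,"gripper":0.4},{"dx":0,"dy":0,"dz":1,"ax":0,"ay":0,"az":0,"gripper":0.4}])

```text
time: 27.35
eef_pos: [0.4782, 0.2195, 0.2706]
tcp_rot: [0.724, 0.69, -0.001, -0.0]
contact_force: [-0.4, 0.4, -0.5]
opening: 0.705
finger_force: 0.0
```

```bash
python3 look.py p6
python3 - <<'E'
from meas import *
c=dict(np.load("p6w.npz"));P=cloud(c);D=c["depth"]>0
m=D&(np.hypot(P[...,0]-.48,P[...,1]-.22)<.05)&(P[...,2]>.014)&(P[...,2]<.04)
q=P[m];print(len(q),((q.min(0)+q.max(0))/2).round(4),np.ptp(q,axis=0).round(4),q[:,2].max(),cv2.minAreaRect((q[:,:2]*1000).astype(np.float32)))
t=q[q[:,2]>.024];A=np.c_[t[:,:2]-t[:,:2].mean(0),np.ones(len(t))];print("tilt",np.linalg.lstsq(A,t[:,2],rcond=None)[0].round(4))
M=masks(c);blob(c,M["red"],(190,150),.008,"stick")
H=cv2.cvtColor(c["frame"],cv2.COLOR_BGR2HSV)
# stick by height: depth points 4-12 mm near
m=D&(np.hypot(P[...,0]-.396,P[...,1]-.21)<.04)&(P[...,2]>.0045)&(P[...,2]<.014);q=P[m];print("stick pts",len(q),q.min(0).round(4),q.max(0).round(4),cv2.minAreaRect((q[:,:2]*1000).astype(np.float32)))
cv2.imwrite("pics/p6c.png",cv2.resize(c["frame"][80:260,140:320],None,fx=3,fy=3))
E
```

```text
27.35 [0.4782 0.2195 0.2706] [ 0.237 -0.055  1.924  0.     1.274  0.284] [  0.  -28.6 -30.8   0.   -0.   -0. ] [-0.4  0.4 -0.5] 0.705
[[ 0.047  0.999 -0.001]
 [ 0.999 -0.047 -0.   ]
 [-0.    -0.001 -1.   ]]
1231 [0.4791 0.2314 0.0237] [0.0461 0.077  0.0193] 0.033357098856000245 ((479.7537536621094, 231.58529663085938), (76.72770690917969, 45.63679504394531), 87.54653930664062)
tilt [-0.0141  0.0277  0.0271]
stick rect 394.0 216.4 size 14.4 33.0 long axis deg 110.0
stick pts 395 [0.3818 0.1847 0.0045] [0.4101 0.2353 0.0103] ((396.0751647949219, 209.24510192871094), (17.83353042602539, 51.37031936645508), 19.097721099853516)
```

View pics/p6c.png

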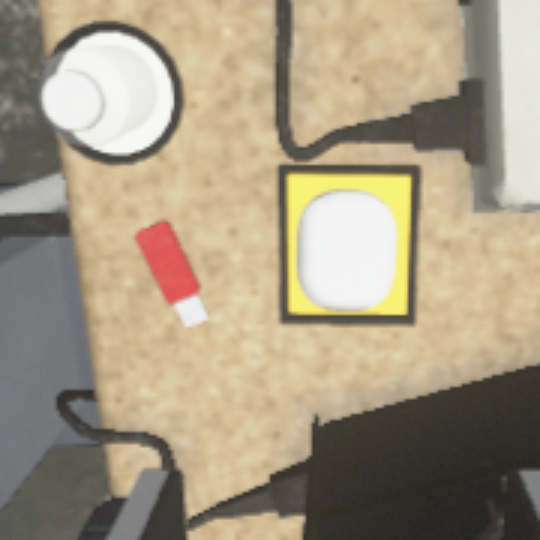

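Run:
```python
from h import *
for n in ("p6w","p4w","p5w"):
    c=dict(np.load(n+".npz"));c["extrinsics"]=c["mount"];P=cloud(c);D=c["depth"]>0
    m=D&(abs(P[...,0])<.03)&(abs(P[...,1])<.075)&(P[...,2]<.06)&(P[...,2]>-.06)
    q=P[m]
    for sgn in(1,-1):
        f=q[(q[:,1]*sgn>.01)&(abs(q[:,0])<.025)]
        print(n,sgn,len(f),"max tool z",np.sort(f[:,2])[-5:].round(4),"y",(np.percentile(f[f[:,2]>f[:,2].max()-.01][:,1],[0,100])).round(4),"x",np.percentile(f[:,0],[0,100]).round(4))
```

```text
p6w 1 12219 max tool z [0.0189 0.0189 0.0189 0.019  0.0192] y [0.0293 0.0431] x [-0.013   0.0183]
p6w -1 12284 max tool z [0.019  0.0194 0.0196 0.02   0.0202] y [-0.0427 -0.0299] x [-0.0131  0.0185]
p4w 1 12393 max tool z [0.011  0.0113 0.0113 0.0114 0.0116] y [0.042  0.0551] x [-0.0126  0.0189]
p4w -1 12451 max tool z [0.011  0.011  0.0112 0.0114 0.0114] y [-0.0553 -0.0424] x [-0.0129  0.0184]
p5w 1 13783 max tool z [0.0236 0.0242 0.0243 0.0246 0.0249] y [0.013  0.0327] x [-0.0249  0.025 ]
p5w -1 13937 max tool z [0.0237 0.0237 0.0238 0.0241 0.0247] y [-0.034  -0.0132] x [-0.0248  0.025 ]
```

Call:
jog_arm(increments=[{"dx":0,"dy":0,"dz":0,"ax":0,"ay":0,"az":-0.09,"gripper":0.4},{"dx":-0.2,"dy":0,"dz":0,"ax":0,"ay":0,"az":-0.18,"gripper":0.4},{"dx":-0.4,"dy":-0.077,"dz":0,"ax":0,"ay":0,"az":-0.27,"gripper":0.4},{"dx":-0.66,"dy":-0.077,"dz":0,"ax":0,"ay":0,"az":-0.36,"gripper":0.4},{"dx":-0.66,"dy":-0.077,"dz":0,"ax":0,"ay":0,"az":-0.45,"gripper":0.4},{"dx":-0.66,"dy":-0.077,"dz":0,"ax":0,"ay":0,"az":-0.54,"gripper":0.4},{"dx":-0.66,"dy":-0.077,"dz":0,"ax":0,"ay":0,"az":-0.63,"gripper":0.4},{"dx":-0.66,"dy":-0.077,"dz":0,"ax":0,"ay":0,"az":-0.72,"gripper":0.4},{"dx":-0.66,"dy":-0.077,"dz":0,"ax":0,"ay":0,"az":-0.759,"gripper":0.4},{"dx":-0.66,"dy":-0.077,"dz":0,"ax":0,"ay":0,"az":-0.759,"gripper":0.4}])

```text
time: 28.45
eef_pos: [0.3986, 0.2101, 0.2695]
tcp_rot: [0.986, 0.165, -0.002, 0.0]
contact_force: [-0.2, 0.1, 0.0]
opening: 0.699
finger_force: 0.0
```

Call:
jog_arm(increments=[{"dx":0,"dy":0,"dz":0,"ax":-0.03,"ay":0.087,"az":0,"gripper":0.4},{"dx":0,"dy":0,"dz":0,"ax":-0.06,"ay":0.174,"az":0,"gripper":0.4},{"dx":0,"dy":0,"dz":0,"ax":-0.0906,"ay":0.2628,"az":0,"gripper":0.4},{"dx":0,"dy":0,"dz":-0.4,"ax":-0.0906,"ay":0.2628,"az":0,"gripper":0.4},{"dx":0,"dy":0,"dz":-0.8,"ax":-0.0906,"ay":0.2628,"az":0,"gripper":0.4},{"dx":0,"dy":0,"dz":-1,"ax":-0.0906,"ay":0.2628,"az":0,"gripper":0.4},{"dx":0,"dy":0,"dz":-1,"ax":-0.0906,"ay":0.2628,"az":0,"gripper":0.4},{"dx":0,"dy":0,"dz":-1,"ax":-0.0906,"ay":0.2628,"az":0,"gripper":0.4}])

```text
time: 29.25
eef_pos: [0.3991, 0.2103, 0.1516]
tcp_rot: [0.963, 0.161, -0.215, 0.036]
contact_force: [0.5, 0.7, 0.4]
opening: 0.698
finger_force: 0.0
```

```bash
python3 look.py p7
python3 - <<'E'
from meas import *
c=dict(np.load("p7w.npz"));P=cloud(c);D=c["depth"]>0
m=D&(np.hypot(P[...,0]-.396,P[...,1]-.21)<.04)&(P[...,2]>.0045)&(P[...,2]<.014);q=P[m];print("stick pts",len(q),q.min(0).round(4),q.max(0).round(4),cv2.minAreaRect((q[:,:2]*1000).astype(np.float32)))
E
```

```text
29.25 [0.3991 0.2103 0.1516] [ 0.272  0.144  1.992 -0.025  1.443  1.52 ] [  0.  -28.7 -23.1  -0.    0.9  -0. ] [0.5 0.7 0.4] 0.698
[[ 0.856  0.326 -0.402]
 [ 0.295 -0.945 -0.138]
 [-0.425 -0.    -0.905]]
stick pts 987 [0.3803 0.1841 0.0046] [0.4099 0.2349 0.0104] ((396.0527038574219, 209.1429443359375), (18.13372802734375, 51.36069869995117), 19.13121223449707)
```

View pics/p7.png

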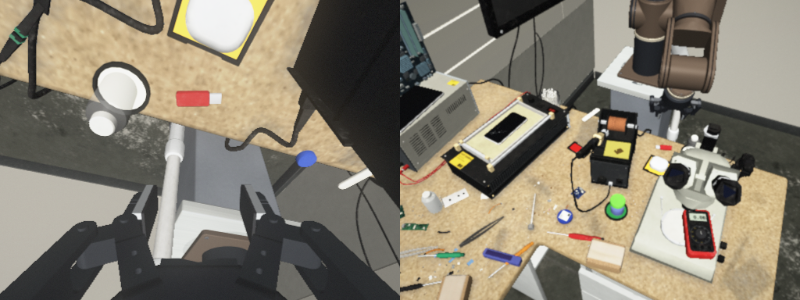

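Call:
jog_arm(increments=[{"dx":0,"dy":0,"dz":-0.25,"ax":0,"ay":0,"az":0,"gripper":0.4},{"dx":0,"dy":0,"dz":-0.5,"ax":0,"ay":0,"az":0,"gripper":0.4},{"dx":0,"dy":0,"dz":-0.7,"ax":0,"ay":0,"az":0,"gripper":0.4},{"dx":0,"dy":0,"dz":-0.85,"ax":0,"ay":0,"az":0,"gripper":0.4},{"dx":0,"dy":0,"dz":-1,"ax":0,"ay":0,"az":0,"gripper":0.4},{"dx":0,"dy":0,"dz":-1,"ax":0,"ay":0,"az":0,"gripper":0.4},{"dx":0,"dy":0,"dz":-1,"ax":0,"ay":0,"az":0,"gripper":0.4}])

```text
time: 30.05
eef_pos: [0.4007, 0.2107, 0.0334]
tcp_rot: [0.963, 0.161, -0.212, 0.036]
contact_force: [-0.3, 0.7, -0.4]
opening: 0.704
finger_force: 0.0
```

Call:
jog_arm(increments=[{"dx":0,"dy":0,"dz":-0.04,"ax":0,"ay":0,"az":0,"gripper":0.4},{"dx":0,"dy":0,"dz":-0.058,"ax":0,"ay":0,"az":0,"gripper":0.4},{"dx":0,"dy":0,"dz":-0.058,"ax":0,"ay":0,"az":0,"gripper":0.4},{"dx":0,"dy":0,"dz":-0.058,"ax":0,"ay":0,"az":0,"gripper":0.4}])

```text
time: 30.45
eef_pos: [0.3996, 0.2105, 0.0253]
tcp_rot: [0.963, 0.161, -0.213, 0.036]
contact_force: [0.3, -0.8, 0.1]
opening: 0.702
finger_force: 0.0
```

Call:
jog_arm(increments=[{"dx":0,"dy":0,"dz":0,"ax":0,"ay":0,"az":0,"gripper":0.1},{"dx":0,"dy":0,"dz":0,"ax":0,"ay":0,"az":0,"gripper":0.1},{"dx":0,"dy":0,"dz":0,"ax":0,"ay":0,"az":0,"gripper":0.1},{"dx":0,"dy":0,"dz":0,"ax":0,"ay":0,"az":0,"gripper":0.1},{"dx":0,"dy":0,"dz":0,"ax":0,"ay":0,"az":0,"gripper":0.1}], force=25)

```text
time: 30.95
eef_pos: [0.3999, 0.2105, 0.0254]
tcp_rot: [0.963, 0.161, -0.213, 0.036]
contact_force: [0.4, 0.8, 4.4]
opening: 0.589
finger_force: 26.3
```

Call:
jog_arm(increments=[{"dx":0,"dy":0,"dz":0.1,"ax":0,"ay":0,"az":0,"gripper":-1},{"dx":0,"dy":0,"dz":0.3,"ax":0,"ay":0,"az":0,"gripper":-1},{"dx":0,"dy":0,"dz":0.6,"ax":0,"ay":0,"az":0,"gripper":-1},{"dx":0,"dy":0,"dz":0.9,"ax":0,"ay":0,"az":0,"gripper":-1},{"dx":0,"dy":0,"dz":1,"ax":0,"ay":0,"az":0,"gripper":-1}])

```text
time: 31.45
eef_pos: [0.401, 0.2109, 0.1485]
tcp_rot: [0.964, 0.161, -0.21, 0.036]
contact_force: [0.9, -0.1, -0.3]
opening: 0.584
finger_force: 26.0
```

Call:
jog_arm(increments=[{"dx":0,"dy":0,"dz":0.4,"ax":0,"ay":0,"az":0,"gripper":-1},{"dx":0,"dy":0,"dz":0.8,"ax":0,"ay":0,"az":0,"gripper":-1},{"dx":0,"dy":0,"dz":1,"ax":0,"ay":0,"az":0,"gripper":-1},{"dx":0,"dy":0,"dz":1,"ax":0,"ay":0,"az":0,"gripper":-1}])

```text
time: 31.85
eef_pos: [0.401, 0.2109, 0.2686]
tcp_rot: [0.964, 0.161, -0.21, 0.035]
contact_force: [0.1, -0.3, -0.5]
opening: 0.59
finger_force: 26.2
```

Call:
jog_arm(increments=[{"dx":0,"dy":0,"dz":0.4,"ax":0,"ay":0,"az":-0.09,"gripper":-1},{"dx":0.3,"dy":-0.3,"dz":0.4,"ax":0,"ay":0,"az":-0.18,"gripper":-1},{"dx":0.6,"dy":-0.6,"dz":0.4,"ax":0,"ay":0,"az":-0.27,"gripper":-1},{"dx":0.8,"dy":-0.8,"dz":0.4,"ax":0,"ay":0,"az":-0.33,"gripper":-1},{"dx":1,"dy":-1,"dz":0.4,"ax":0,"ay":0,"az":-0.33,"gripper":-1},{"dx":1,"dy":-1,"dz":0.4,"ax":0,"ay":0,"az":-0.33,"gripper":-1}])

```text
time: 32.45
eef_pos: [0.5208, 0.0874, 0.3098]
tcp_rot: [0.971, -0.094, -0.217, -0.02]
contact_force: [-0.6, 0.7, -0.2]
opening: 0.588
finger_force: 26.3
```

Call:
jog_arm(increments=[{"dx":0.3,"dy":-0.3,"dz":0,"ax":0,"ay":0,"az":-0.09,"gripper":-1},{"dx":0.6,"dy":-0.6,"dz":0,"ax":0,"ay":0,"az":-0.18,"gripper":-1},{"dx":0.8,"dy":-0.9,"dz":0,"ax":0,"ay":0,"az":-0.27,"gripper":-1},{"dx":1,"dy":-1,"dz":0,"ax":0,"ay":0,"az":-0.337,"gripper":-1},{"dx":1,"dy":-1,"dz":0,"ax":0,"ay":0,"az":-0.337,"gripper":-1},{"dx":1,"dy":-1,"dz":0,"ax":0,"ay":0,"az":-0.337,"gripper":-1}])

```text
time: 33.05
eef_pos: [0.6387, -0.029, 0.3108]
tcp_rot: [0.914, -0.342, -0.205, -0.076]
contact_force: [0.1, 1.0, -0.3]
opening: 0.589
finger_force: 26.3
```

```bash
python3 look.py p8
```

```text
33.05 [ 0.6387 -0.029   0.3108] [-0.269  0.357  1.428  0.187  1.756  2.014] [ -1.1 -42.7 -29.6   0.4   0.8   0. ] [ 0.1  1.  -0.3] 0.589
[[ 0.683 -0.656 -0.323]
 [-0.594 -0.755  0.278]
 [-0.426  0.002 -0.905]]
```

View pics/p8.png

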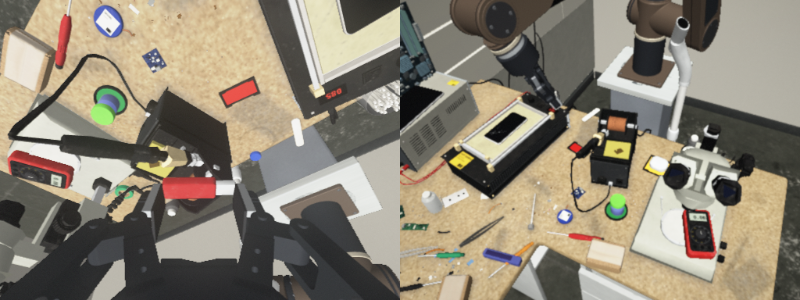

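Call:
jog_arm(increments=[{"dx":0,"dy":-0.13,"dz":-0.4,"ax":0,"ay":0,"az":0,"gripper":-1},{"dx":0,"dy":-0.13,"dz":-0.8,"ax":0,"ay":0,"az":0,"gripper":-1},{"dx":0,"dy":-0.13,"dz":-1,"ax":0,"ay":0,"az":0,"gripper":-1},{"dx":0,"dy":-0.13,"dz":-1,"ax":0,"ay":0,"az":0,"gripper":-1}])

```text
time: 33.55
eef_pos: [0.6361, -0.0429, 0.1878]
tcp_rot: [0.914, -0.341, -0.208, -0.075]
contact_force: [0.2, 0.2, -1.0]
opening: 0.586
finger_force: 26.3
```

Call:
jog_arm(increments=[{"dx":0,"dy":0,"dz":-0.4,"ax":0,"ay":0,"az":0,"gripper":-1},{"dx":0,"dy":0,"dz":-0.8,"ax":0,"ay":0,"az":0,"gripper":-1},{"dx":0,"dy":0,"dz":-1,"ax":0,"ay":0,"az":0,"gripper":-1},{"dx":0,"dy":0,"dz":-1,"ax":0,"ay":0,"az":0,"gripper":-1}])

```text
time: 33.95
eef_pos: [0.6373, -0.0436, 0.0706]
tcp_rot: [0.914, -0.341, -0.206, -0.075]
contact_force: [0.2, -0.2, 0.0]
opening: 0.588
finger_force: 26.3
```

Call:
jog_arm(increments=[{"dx":0,"dy":0,"dz":-0.2,"ax":0,"ay":0,"az":0,"gripper":-1},{"dx":0,"dy":0,"dz":-0.34,"ax":0,"ay":0,"az":0,"gripper":-1},{"dx":0,"dy":0,"dz":-0.385,"ax":0,"ay":0,"az":0,"gripper":-1},{"dx":0,"dy":0,"dz":-0.394,"ax":0,"ay":0,"az":0,"gripper":-1},{"dx":0,"dy":0,"dz":-0.394,"ax":0,"ay":0,"az":0,"gripper":-1},{"dx":0,"dy":0,"dz":-0.394,"ax":0,"ay":0,"az":0,"gripper":-1},{"dx":0,"dy":0,"dz":-0.394,"ax":0,"ay":0,"az":0,"gripper":0.4},{"dx":0,"dy":0,"dz":-0.394,"ax":0,"ay":0,"az":0,"gripper":0.4},{"dx":0,"dy":0,"dz":-0.394,"ax":0,"ay":0,"az":0,"gripper":0.4}])

```text
time: 34.85
eef_pos: [0.6396, -0.0453, 0.026]
tcp_rot: [0.914, -0.342, -0.203, -0.076]
contact_force: [0.9, -0.1, -0.5]
opening: 0.7
finger_force: 0.0
```

Call:
jog_arm(increments=[{"dx":0,"dy":0,"dz":0.2,"ax":0,"ay":0,"az":0,"gripper":0.4},{"dx":0,"dy":0,"dz":0.6,"ax":0,"ay":0,"az":0,"gripper":0.4},{"dx":0,"dy":0,"dz":1,"ax":0,"ay":0,"az":0,"gripper":0.4},{"dx":0,"dy":0,"dz":1,"ax":0,"ay":0,"az":0,"gripper":0.4}])

```text
time: 35.25
eef_pos: [0.6438, -0.0463, 0.1548]
tcp_rot: [0.916, -0.342, -0.195, -0.077]
contact_force: [0.9, 0.4, 0.4]
opening: 0.703
finger_force: 0.0
```

Call:
jog_arm(increments=[{"dx":0,"dy":0,"dz":0.3,"ax":-0.06,"ay":-0.07,"az":0,"gripper":0.4},{"dx":0,"dy":0,"dz":0.6,"ax":-0.12,"ay":-0.14,"az":0,"gripper":0.4},{"dx":0,"dy":0,"dz":0.6,"ax":-0.182,"ay":-0.21,"az":0,"gripper":0.4},{"dx":0,"dy":0,"dz":0.6,"ax":-0.182,"ay":-0.21,"az":0,"gripper":0.4}])

```text
time: 35.65
eef_pos: [0.6385, -0.0434, 0.2196]
tcp_rot: [0.937, -0.349, 0.001, -0.001]
contact_force: [-0.7, 0.8, -0.3]
opening: 0.703
finger_force: 0.0
```

Call:
jog_arm(increments=[{"dx":0,"dy":0,"dz":0,"ax":0,"ay":0,"az":0.09,"gripper":0.4},{"dx":0,"dy":0,"dz":0,"ax":0,"ay":0,"az":0.18,"gripper":0.4},{"dx":0,"dy":0,"dz":0,"ax":0,"ay":0,"az":0.27,"gripper":0.4},{"dx":0,"dy":0,"dz":0,"ax":0,"ay":0,"az":0.36,"gripper":0},{"dx":0,"dy":0,"dz":0,"ax":0,"ay":0,"az":0.45,"gripper":0},{"dx":0,"dy":0,"dz":0,"ax":0,"ay":0,"az":0.54,"gripper":0},{"dx":0,"dy":0,"dz":0,"ax":0,"ay":0,"az":0.63,"gripper":0},{"dx":0,"dy":0,"dz":0,"ax":0,"ay":0,"az":0.72,"gripper":0},{"dx":0,"dy":0,"dz":0,"ax":0,"ay":0,"az":0.81,"gripper":0},{"dx":0,"dy":0,"dz":0,"ax":0,"ay":0,"az":0.9,"gripper":0}])

```text
time: 36.65
eef_pos: [0.6389, -0.0456, 0.2154]
tcp_rot: [0.939, 0.344, -0.002, -0.003]
contact_force: [0.1, -0.4, -0.3]
opening: 0.499
finger_force: 0.0
```

Call:
jog_arm(increments=[{"dx":0,"dy":0,"dz":0,"ax":0,"ay":0,"az":0.09,"gripper":0},{"dx":0,"dy":0,"dz":0,"ax":0,"ay":0,"az":0.1,"gripper":0},{"dx":0,"dy":0,"dz":0,"ax":0,"ay":0,"az":0.1,"gripper":0}])

```text
time: 36.95
eef_pos: [0.6391, -0.0455, 0.2162]
tcp_rot: [0.911, 0.413, -0.001, -0.002]
contact_force: [0.2, 0.2, -0.3]
opening: 0.497
finger_force: 0.0
```

```bash
python3 look.py p9
python3 - <<'E'
from meas import *
c=dict(np.load("p9w.npz"));P=cloud(c);D=c["depth"]>0;s=get_state();T=R.from_quat(s["tcp_rot"]).as_matrix()
print("closing axis",np.degrees(np.arctan2(T[1,1],T[0,1])))
m=D&(np.hypot(P[...,0]-.635,P[...,1]+.042)<.04)&(P[...,2]>.0045)&(P[...,2]<.014);q=P[m];print("stick pts",len(q),cv2.minAreaRect((q[:,:2]*1000).astype(np.float32)),q[:,2].max())
M=masks(c);K=c["camera_matrix"];E=np.linalg.inv(c["extrinsics"])
p=E@[.5245,-.036,.003,1];blob(c,M["red"],(K[0,0]*p[0]/-p[2]+K[0,2],K[1,1]*-p[1]/-p[2]+K[1,2]),.003,"nest")
E
```

```text
36.95 [ 0.6391 -0.0455  0.2162] [-2.300e-01  2.480e-01  1.699e+00  1.000e-03  1.199e+00  4.890e-01] [ -0.  -38.2 -28.4   0.    0.   -0.1] [ 0.2  0.2 -0.3] 0.497
[[ 0.659  0.752 -0.004]
 [ 0.752 -0.659  0.002]
 [-0.001 -0.004 -1.   ]]
closing axis -41.163747819563255
stick pts 521 ((637.6676025390625, -43.53888702392578), (51.06044387817383, 16.671695709228516), 51.97061538696289) 0.010658045825525764
nest rect 524.4 -35.5 size 63.2 28.5 long axis deg 77.6
```

Call:
jog_arm(increments=[{"dx":-0.017,"dy":0.017,"dz":-0.4,"ax":0,"ay":0,"az":0.02,"gripper":0},{"dx":-0.017,"dy":0.017,"dz":-0.8,"ax":0,"ay":0,"az":0.02,"gripper":0},{"dx":-0.017,"dy":0.017,"dz":-1,"ax":0,"ay":0,"az":0.02,"gripper":0},{"dx":-0.017,"dy":0.017,"dz":-1,"ax":0,"ay":0,"az":0.02,"gripper":0}])

```text
time: 37.45
eef_pos: [0.6338, -0.0424, 0.0921]
tcp_rot: [0.904, 0.428, -0.004, -0.004]
contact_force: [-0.2, 0.1, -0.7]
opening: 0.499
finger_force: 0.0
```

Call:
jog_arm(increments=[{"dx":0,"dy":0,"dz":-0.3,"ax":0,"ay":0,"az":0,"gripper":0},{"dx":0,"dy":0,"dz":-0.5,"ax":0,"ay":0,"az":0,"gripper":0},{"dx":0,"dy":0,"dz":-0.58,"ax":0,"ay":0,"az":0,"gripper":0},{"dx":0,"dy":0,"dz":-0.59,"ax":0,"ay":0,"az":0,"gripper":0},{"dx":0,"dy":0,"dz":-0.59,"ax":0,"ay":0,"az":0,"gripper":-1},{"dx":0,"dy":0,"dz":-0.59,"ax":0,"ay":0,"az":0,"gripper":-1},{"dx":0,"dy":0,"dz":-0.59,"ax":0,"ay":0,"az":0,"gripper":-1},{"dx":0,"dy":0,"dz":-0.59,"ax":0,"ay":0,"az":0,"gripper":-1},{"dx":0,"dy":0,"dz":-0.59,"ax":0,"ay":0,"az":0,"gripper":-1}], force=30)

```text
time: 38.35
eef_pos: [0.6392, -0.0435, 0.0293]
tcp_rot: [0.903, 0.429, 0.002, 0.001]
contact_force: [-1.2, 0.2, 6.8]
opening: 0.183
finger_force: 29.9
```

Call:
jog_arm(increments=[{"dx":0,"dy":0,"dz":0.2,"ax":0,"ay":0,"az":0,"gripper":-1},{"dx":0,"dy":0,"dz":0.6,"ax":0,"ay":0,"az":0,"gripper":-1},{"dx":-0.2,"dy":0,"dz":0.8,"ax":0,"ay":0,"az":0.09,"gripper":-1},{"dx":-0.5,"dy":0.063,"dz":0.8,"ax":0,"ay":0,"az":0.18,"gripper":-1},{"dx":-0.8,"dy":0.063,"dz":0.8,"ax":0,"ay":0,"az":0.27,"gripper":-1},{"dx":-0.944,"dy":0.063,"dz":0.8,"ax":0,"ay":0,"az":0.3,"gripper":-1},{"dx":-0.944,"dy":0.063,"dz":0.8,"ax":0,"ay":0,"az":0.3,"gripper":-1},{"dx":-0.944,"dy":0.063,"dz":0.8,"ax":0,"ay":0,"az":0.3,"gripper":-1}])

```text
time: 39.15
eef_pos: [0.5246, -0.0357, 0.1234]
tcp_rot: [0.779, 0.627, 0.0, 0.0]
contact_force: [0.2, -0.5, 0.2]
opening: 0.185
finger_force: 29.4
```

```bash
python3 look.py pa
python3 - <<'E'
from meas import *
c=dict(np.load("paw.npz"));P=cloud(c);D=c["depth"]>0;s=get_state();T=R.from_quat(s["tcp_rot"]).as_matrix();t=s["eef_pos"]
print("closing axis",np.degrees(np.arctan2(T[1,1],T[0,1])))
H=cv2.cvtColor(c["frame"],cv2.COLOR_BGR2HSV);M=masks(c)["red"]
cs,_=cv2.findContours(M.astype(np.uint8),cv2.RETR_EXTERNAL,cv2.CHAIN_APPROX_NONE)
for k in cs:
    if cv2.contourArea(k)<60: continue
    a=k.reshape(-1,2);z=np.median(P[a[:,1],a[:,0],2]);print(cv2.contourArea(k),a.mean(0).round(0),"z",z.round(3))
    for zz,nm in((.003,"as nest"),(t[2]-.022,"as stick")):
        Q=ray(c,a,zz)[:,:2]*1000;print(nm,[np.round(v,1) for v in cv2.minAreaRect(Q.astype(np.float32))])
cv2.imwrite("pics/pac.png",cv2.resize(c["frame"][100:384,120:400],None,fx=2,fy=2))
E
```

```text
39.15 [ 0.5246 -0.0357  0.1234] [-0.261  0.112  2.043  0.     0.986 -0.046] [  0.1 -29.9 -24.3  -0.    0.1  -0. ] [ 0.2 -0.5  0.2] 0.185
[[ 0.213  0.977  0.001]
 [ 0.977 -0.213 -0.   ]
 [ 0.     0.001 -1.   ]]
closing axis -12.27427155868839
2849.0 [254. 213.] z 0.102
as nest [array([520.3, -57.3]), array([105.7,  28.5]), np.float64(77.7)]
as stick [array([528.8, -16.3]), array([62.1, 16.7]), np.float64(77.7)]
```

View pics/pac.png

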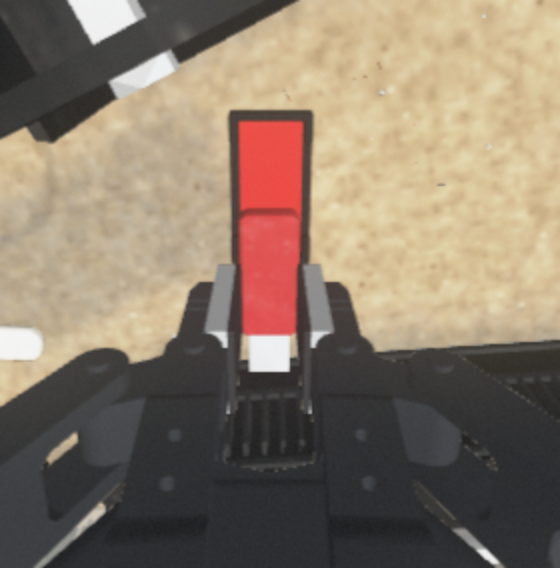

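Call:
jog_arm(increments=[{"dx":0,"dy":0,"dz":-0.3,"ax":0,"ay":0,"az":0,"gripper":-1},{"dx":0,"dy":0,"dz":-0.5,"ax":0,"ay":0,"az":0,"gripper":-1},{"dx":0,"dy":0,"dz":-0.65,"ax":0,"ay":0,"az":0,"gripper":-1},{"dx":0,"dy":0,"dz":-0.74,"ax":0,"ay":0,"az":0,"gripper":-1},{"dx":0,"dy":0,"dz":-0.77,"ax":0,"ay":0,"az":0,"gripper":-1},{"dx":0,"dy":0,"dz":-0.77,"ax":0,"ay":0,"az":0,"gripper":-1},{"dx":0,"dy":0,"dz":-0.77,"ax":0,"ay":0,"az":0,"gripper":-1}])

```text
time: 39.95
eef_pos: [0.5253, -0.0359, 0.0311]
tcp_rot: [0.778, 0.628, 0.0, 0.0]
contact_force: [-0.0, -0.2, -0.8]
opening: 0.186
finger_force: 33.0
```

Call:
jog_arm(increments=[{"dx":0,"dy":0,"dz":0,"ax":0,"ay":0,"az":0,"gripper":-0.4},{"dx":0,"dy":0,"dz":0,"ax":0,"ay":0,"az":0,"gripper":-0.2},{"dx":0,"dy":0,"dz":0,"ax":0,"ay":0,"az":0,"gripper":-0.2},{"dx":0,"dy":0,"dz":0,"ax":0,"ay":0,"az":0,"gripper":-0.2},{"dx":0,"dy":0,"dz":0.2,"ax":0,"ay":0,"az":0,"gripper":-0.2},{"dx":0,"dy":0,"dz":0.5,"ax":0,"ay":0,"az":0,"gripper":-0.2},{"dx":0,"dy":0,"dz":0.9,"ax":0,"ay":0,"az":0,"gripper":-0.2},{"dx":0,"dy":0,"dz":1,"ax":0,"ay":0,"az":0,"gripper":-0.2},{"dx":0,"dy":0,"dz":1,"ax":0,"ay":0,"az":0,"gripper":-0.2}])

```text
time: 40.85
eef_pos: [0.526, -0.0361, 0.1536]
tcp_rot: [0.778, 0.628, 0.002, 0.002]
contact_force: [0.0, 0.3, -0.6]
opening: 0.397
finger_force: 0.0
```

Call:
jog_arm(increments=[{"dx":0,"dy":0,"dz":0.4,"ax":0,"ay":0,"az":0,"gripper":-0.2},{"dx":0,"dy":0,"dz":0.8,"ax":0,"ay":0,"az":0,"gripper":-0.2},{"dx":0,"dy":0,"dz":1,"ax":0,"ay":0,"az":0,"gripper":-0.2},{"dx":0,"dy":0,"dz":1,"ax":0,"ay":0,"az":0,"gripper":-0.2},{"dx":0,"dy":0,"dz":1,"ax":0,"ay":0,"az":0,"gripper":-0.2}])

```text
time: 41.35
eef_pos: [0.5234, -0.0355, 0.2684]
tcp_rot: [0.778, 0.628, -0.001, -0.001]
contact_force: [-0.3, -0.6, -0.0]
opening: 0.399
finger_force: 0.0
```

```bash
python3 look.py pb
python3 - <<'E'
from meas import *
c=dict(np.load("pbw.npz"));P=cloud(c);D=c["depth"]>0
m=D&(np.hypot(P[...,0]-.5245,P[...,1]+.036)<.034)&(P[...,2]>.0088)&(P[...,2]<.02);q=P[m]
n,lab=cv2.connectedComponents(m.astype(np.uint8))
for i in range(1,n):
    q=P[lab==i]
    if len(q)>30: print("comp",len(q),[np.round(v,1) for v in cv2.minAreaRect((q[:,:2]*1000).astype(np.float32))],np.percentile(q[:,2],[5,50,95]).round(4))
M=masks(c);H=cv2.cvtColor(c["frame"],cv2.COLOR_BGR2HSV)
q=P[D&(np.hypot(P[...,0]-.5245,P[...,1]+.036)<.025)];print("z hist",np.histogram(q[:,2],bins=np.arange(0,.02,.002)))
# other objects, scene cam before/after
a=dict(np.load("scene0.npz"));b=dict(np.load("pbs.npz"));PA,PB=cloud(a),cloud(b)
for nm,x,y,r,z0,z1 in(("jar",.679,.168,.035,.05,.065),("bottle",.379,.293,.035,.066,.09),("case",.479,.219,.035,.02,.04),("board",.674,.045,.03,.004,.02)):
    for k,Q,g in(("A",PA,a),("B",PB,b),("W",P,c)):
        s=Q[(g["depth"]>0)&(np.hypot(Q[...,0]-x,Q[...,1]-y)<r)&(Q[...,2]>z0)&(Q[...,2]<z1)]
        if len(s)>5: print(nm,k,len(s),s.mean(0).round(4),np.ptp(s,axis=0).round(3))
E
```

```text
41.35 [ 0.5234 -0.0355  0.2684] [-0.261 -0.056  1.929  0.     1.273 -0.048] [  0.  -28.5 -30.8   0.   -0.    0. ] [-0.3 -0.6 -0. ] 0.399
[[ 0.212  0.977 -0.004]
 [ 0.977 -0.212  0.001]
 [ 0.    -0.004 -1.   ]]
comp 392 [array([525.2, -36.5]), array([51.5, 15.5]), np.float64(77.6)] [0.0095 0.0111 0.0125]
z hist (array([119, 279, 140,   3,  44, 263,  71,   0,   0]), array([0.   , 0.002, 0.004, 0.006, 0.008, 0.01 , 0.012, 0.014, 0.016,
       0.018]))
jar B 274 [0.6793 0.1726 0.0547] [0.041 0.04  0.008]
bottle B 68 [0.3841 0.2954 0.0742] [0.019 0.022 0.013]
case B 303 [0.4822 0.2229 0.0257] [0.048 0.054 0.01 ]
board A 33 [0.6672 0.0498 0.0062] [0.03  0.03  0.006]
board B 25 [0.665  0.0475 0.0067] [0.032 0.026 0.007]
board W 101 [0.6656 0.0459 0.0069] [0.029 0.028 0.007]
```

```bash
python3 -c "
from plant import job
print(job.sign_off())"
```

```text
the job is handed in; nothing more can be done
None
```

The job is handed in: jar, bottle, case and stick were set in their nests in the order asked, and depth checks after each placing showed all four inside their rims. The tub and the board were not touched. It took about 41 s of robot time; I viewed 17 pictures, over the limit of 14.

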